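# Add the power relay to the serving counter's control rail

### The job

Fit the loose power relay next to the power supply in the open control console: slide the end stop out of the way along the mounting rail, hook the relay's top lip over the rail's upper edge with its foot still raised, and tilt it down until its foot clip snaps on. Then close the row up, so that the relay stands tight against the power supply and the end stop tight against the relay. Leave the other parts and tools lying where they are.

Things in the scene. Friction and masses are not known exactly. Their poses are not given: they have to be found in the camera images.
- rail: 35 mm wide, 15 mm deep, 300 mm long metal top-hat rail on the white plate of a steel console (336 x 236 mm) that slopes up, away from the robot, at 8 degrees; fixed, its place varies. Origin: middle of the rail, level with the top face of its two flanges, 15 mm off the plate. x up the slope across the rail (away from the robot), y along the rail (to the left), z off the plate.
- rail_edge (a point): Middle of the upper flange's outer edge, at its top face: x = 17.5 mm in the rail's frame, axes as the rail's. Each flange is 2.5 mm thick and overhangs 5.5 mm; the lower one ends at x = -17.5 mm. Wiring ducts run along the plate at x = 70 to 97 and -70 to -97 mm, up to z = 20 mm; the console's rim stands at most 10 mm above the plate.
- psu_face (a point): Point on the side face of the power supply, fixed at the -y end of the rail: 65 mm wide, 90 mm along x, up to z = 42 mm in the rail's frame (52 mm for x within 24 mm). This face, towards the free part of the rail, is at y = -80 mm in the rail's frame; the point is at x = 0, z = 25 mm on it. Axes as the rail's.
- end_stop (a joint): Free length (m) along the rail between the power supply's side face and the facing side of the end stop: 0 = touching, growing to 0.208 towards the rail's +y end. The stop slides with about 2 N and stays where it is left.
- end_stop_grip (a point): Middle of the end stop: a slim grey plastic clamp standing on the rail, its screw slackened; 12 mm thick along the rail (y), 50 mm across it (34 mm above z = 40 mm), up to z = 50 mm in the rail's frame. The point is midway in its thickness, at x = 0, z = 34 mm of the rail's frame. Axes as the rail's.
- relay_center (a point): Centre of the power relay: of three loose grey rail parts the one with a plain black raised front (48 mm long). 45 mm wide (y), 90 long (x), 62 deep (z); 0.26 kg. It lies on its back, this point 31 mm above its underside. +x is its hook end, -x its foot, z out of its front. Sides flat from 10 to 52 mm above the underside. Fitted, the point is 21 mm above the rail's top face, at x = 0 of the rail.
- relay_lip (a point): Bottom of the relay's hook groove, at its x = 18 mm, 8 mm above its underside; axes as the relay's. Its back has a slot 10 mm deep, x = -21 to 18 mm, whose floor sits on the flanges. The fixed lip reaches in below the groove to x = 13.8 mm, 3 mm thick, 3 to 6 mm above the underside; groove 4 mm high. The flange goes in with the relay tilted, foot raised, 17 to 28 degrees off the rail.
- relay_clip (a joint): How far (m) the relay's sprung foot clip is pushed out: 0 = fully in (at rest, and when snapped under the flange), about 0.004 as it rides over the rail's edge.
- relay_foot (a point): Tip of the black foot clip on the relay's underside, at its x = -14 mm, 6 mm above the underside; axes as the relay's. Tilting the hooked relay down about the rail's upper edge, or pressing on the foot end of its front with 8 to 12 N, drives the clip over the lower flange and it springs in under it. Its pull tab sticks out 8 mm past the foot end. A fitted relay slides along the rail with about 3 N.
- breaker_center (a point): Centre of a loose two-pole breaker, like the relay but 36 mm wide, with a black toggle on its front; not needed, stays where it is.
- terminals_center (a point): Centre of a loose terminal block, flat and wide: 62 x 72 mm, 44 mm high; not needed, stays where it is.
- screwdriver_grip (a point): Grip of a 200 mm screwdriver lying on the counter; stays where it is.
- tape: A white roll of tape lying flat, 90 mm across, 24 mm high, origin at the centre of its underside; stays where it is.
- level_center (a point): Centre of a 200 mm aluminium spirit level standing on edge, 22 mm thick, 50 mm high, its x along its length; stays where it is.
- pan_center (a point): Centre of a small steel pan with cable glands in it, 176 x 108 mm, 65 mm high; stays where it is.
Not all that is in view belongs to the job. What is shaped like the part that bears relay_center but blue or red is not meant.

How it is judged:
By the outcome, as a careful person would: the job done as asked, in the order asked, and still so for the second after the job is handed in, with the robot touching nothing.
It also fails if it takes over 64 s, if anything falls off the work surface, if the arm or the gripper's body presses on something with over 40 N, if the wrist force passes 120 N, or if a joint passes its speed limit or range.

### The arm

A 6-joint arm with a two-finger parallel gripper is mounted at the origin on the work surface. World frame = base frame: x ahead of the robot, y to its left, z up, the work surface at z = 0. Lengths are in mm, angles in rad, forces in N, time in s.
With the tool pointing down it reaches from about 250 to 775 mm from the base axis. Payload 8.9 kg.
Tool frame: the origin (TCP) lies between the finger pads; the fingertips stand 8 mm ahead of it and the grasp point (between the pads) lies 11 mm behind it; z points along the fingers, y is the direction in which the jaws open and shut (so a half turn about z gives the same grasp; the last joint's range is limited). The gripper opens to 85 mm and grips with 20 to 120 N. Pads are 22 mm wide; open, the fingers measure 114 mm over their backs; the gripper's body (76 mm by 85 mm) begins 54 mm behind the grasp point. The pads swing forward as they close: fully open they stand 13 mm farther back than shut.
Start: joints at [-1.471, 0.291, -0.153, 1.127, 0, 1.431], TCP at [124.184, -510.1, 239.305] pointing down, gripper open.
Joint ranges: [-2.52, 2.52], [-0.91, 1.74], [-1.3, 1.37], [-1.96, 2.02], [-1.52, 1.47], [-3.14, 3.14]. Speed limits (rad/s): [2.22, 2.22, 2.79, 3.14, 3.14, 3.14].

### API

Orientations are given as a rotation vector (axis times angle).
In Python, from workcell import sensors, viewer, ticket, models gives the robot as it stands. The module is installed in compiled form; this text tells all that it offers.
- The arm moves only by the shell command python3 -m inch 'ROWS' [FORCE]. ROWS is JSON, a list of rows, each a list of 3 entries, a list of its own where there are three numbers: the shift along the world's x, y, z in m, then the turn, a rotation vector about the world's x, y, z in rad, then the finger opening in m, from 0 to 0.0854. A call has 1 to 8 rows; each row is the pose to reach, as a shift and turn from the pose commanded when the call began; what a row does not reach only later rows make up. A row lasts 1/8 s, in which the tool goes at most 62.5 mm and 10.7 degrees, less where a joint would pass 70% of its speed; a pose out of reach is approached as far as the arm can. A call with a gripper value outside its range is refused whole. The fingers move at their own pace and stop on an object; FORCE is the grip in N (left out, the last holds). Time passes only in rows, so rows that repeat a pose let the fingers close. It gives the time, the measured TCP pose, the force and the opening at its end, in the units of the state.
- sensors.state(): the state, without advancing time (a new reading comes with each control period).
- viewer.snapshot(name): name is "scene" or "side" or "wrist"; returns (picture, depth): 400x640x3 uint8, red, green, blue; 400x640 float32, mm along the optical axis (not along the pixel's ray), 0 where there is no reading.
- viewer.camera_params(name): a dict with "fx", "fy", "cx", "cy" (pixels), "D" ([k1, k2, p1, p2, k3] as OpenCV has them; the pictures are not rectified), "extrinsics" (4x4, takes a point from camera to world coordinates); the wrist camera has in their place "T_tool_cam" (4x4, takes a point from camera to tool coordinates, whose origin is the TCP and whose axes are the flange's). Camera axes: x right, y down, z forward; pixel columns grow to the right and rows downward; lengths in mm; the calibration is good to about 2 mm. A picture is of the moment at which its call begins: read the wrist's pose just before it. camera_params takes no time and is no camera call.
- ticket.job_done(): hands the job in, once; it reports no verdict.
Trained networks look in the newest picture that a camera, given by its name, has taken for a name from the list of things; names that differ only in an ending like _2 or _b are one class to them, and where a whole thing is asked for, a point or a joint stands for the part that bears it (a point fixed in the world has none). Each returns a list of dicts, best first, with "p" (0 to 1); they miss things now and then, are a little off and sometimes report something else, mostly with a low value. They report only what shows in the picture. A call takes as long as a camera call. They do not tell look-alikes from the thing itself.
- models.spot_in(camera, label): "bbox" ([left, top, width, height] in pixels, round what is visible of it).
- models.regions_of(camera, label): "pixels" (400x640 bool, what is visible of it) and "bbox" ([left, top, width, height] in pixels, round what is visible of it).
The state is a dict: "clock": time; "joint_positions": joint angles; "dq": joint speeds; "effort": joint torques, N m; "ee_pos": TCP position; "orientation": TCP orientation; "force": force on the tool from outside, world axes, zero at the start; "torque": the same for the moment, N m; "finger_gap": finger opening in mm.
Only numpy, scipy, OpenCV 4.12 (cv2) and the standard library are available. Lean on these libraries where they do the work, as an engineer would, in place of code of your own. Each camera call takes 0.05 s, during which the arm holds its last target.

## Working session

There is one attempt and no reset: what is moved stays moved. The work goes in short steps, Python scripts to look and compute and a shell command to move; the robot and the scene stay as the last step left them, time stands still between calls to the robot, and variables do not carry over. Pictures are saved under pics/ and viewed, and the job is handed in when it is done.

```bash
mkdir -p pics; ls; python3 - <<'E'
from workcell import sensors, viewer
import cv2, numpy as np
s=sensors.state()
print(s)
for n in ["scene","side","wrist"]:
    im,d=viewer.snapshot(n)
    cv2.imwrite(f"pics/{n}0.png",im[:,:,::-1]); np.save(f"pics/{n}0.npy",d); np.save(f"pics/{n}0_im.npy",im)
    p=viewer.camera_params(n); print(n,{k:np.round(v,4).tolist() for k,v in p.items() if not isinstance(v,str)})
print(sensors.state()['clock'])
E
```

```text
pics
{'clock': 0.0, 'joint_positions': array([-1.47133084e+00,  2.91259476e-01, -1.54116408e-01,  1.12668751e+00,
       -3.09423734e-05,  1.43149149e+00]), 'dq': array([-0.00038962, -0.00018662,  0.00031314, -0.00200853, -0.00050773,
       -0.00013452]), 'effort': array([ 6.13848133e-04, -5.37142503e+01,  3.31373405e+01,  1.54364062e-02,
       -3.24019056e-04, -4.46467876e-07]), 'ee_pos': array([ 124.11644225, -509.68749081,  238.74680112]), 'orientation': array([-3.11797254e+00, -3.74018304e-01,  8.94722719e-06]), 'force': array([-0.16138344,  0.15580592,  0.42660997]), 'torque': array([ 0.01357717, -0.01033702,  0.0370719 ]), 'finger_gap': 85.46493167488063}
scene {'fx': 445.2212, 'fy': 445.2212, 'cx': 316.3473, 'cy': 197.8529, 'D': [-0.0371, 0.0, 0.0, 0.0, 0.0], 'extrinsics': [[0.8331, 0.4455, -0.3278, 996.4802], [0.5531, -0.6648, 0.5022, -622.5393], [0.0058, -0.5997, -0.8002, 1281.8922], [0.0, 0.0, 0.0, 1.0]]}
side {'fx': 383.8402, 'fy': 383.8402, 'cx': 318.995, 'cy': 201.4758, 'D': [0.0098, 0.0, 0.0, 0.0, 0.0], 'extrinsics': [[-0.8623, -0.2499, 0.4404, -108.387], [-0.5059, 0.4632, -0.7277, 1150.643], [-0.0221, -0.8503, -0.5258, 853.3218], [0.0, 0.0, 0.0, 1.0]]}
wrist {'fx': 325.9407, 'fy': 325.9407, 'cx': 323.8571, 'cy': 203.3976, 'D': [-0.0479, 0.0, 0.0, 0.0, 0.0], 'T_tool_cam': [[-0.0003, -0.9582, -0.2861, 72.4007], [1.0, -0.0004, 0.0003, -0.7885], [-0.0004, -0.2861, 0.9582, -134.9237], [0.0, 0.0, 0.0, 1.0]]}
0.15
```

View pics/scene0.png

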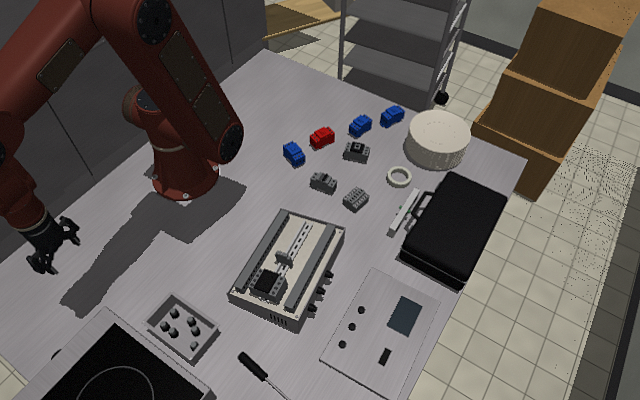

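View pics/side0.png

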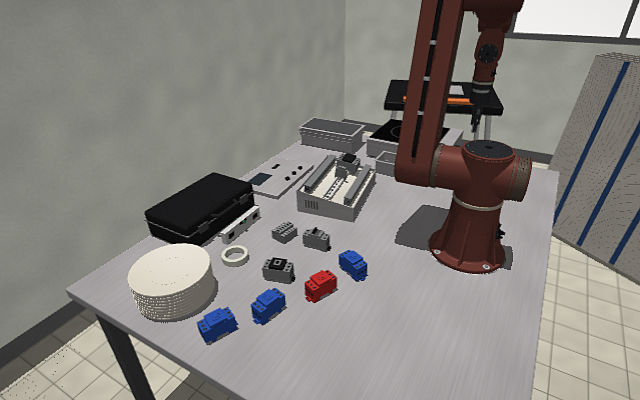

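View pics/wrist0.png

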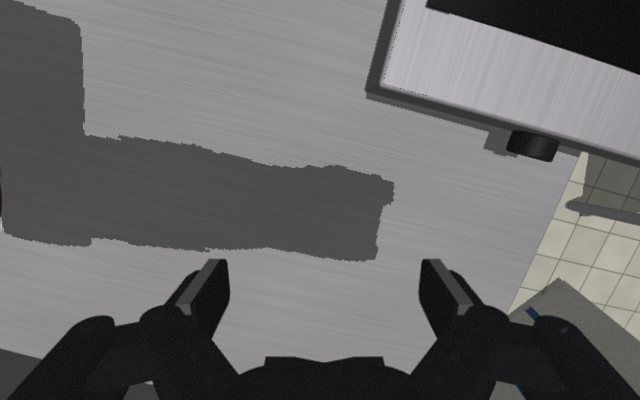

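Scene view: the console is at (287,268), and the grey parts are at (323,182), (356,151) and (356,199). The blue and red look-alikes are at (293,153), (321,137), (360,125) and (391,116). I'll crop in close.

```bash
cat > h.py <<'E'
import numpy as np, cv2
from workcell import sensors, viewer, models
from scipy.spatial.transform import Rotation as R
def cam(n,st=None):
    p=viewer.camera_params(n)
    K=np.array([[p['fx'],0,p['cx']],[0,p['fy'],p['cy']],[0,0,1]])
    if n=='wrist':
        T=np.eye(4); T[:3,:3]=R.from_rotvec(st['orientation']).as_matrix(); T[:3,3]=st['ee_pos']
        E=T@np.array(p['T_tool_cam'])
    else: E=np.array(p['extrinsics'])
    return K,np.array(p['D'],float),E
def snap(n,tag):
    st=sensors.state(); im,d=viewer.snapshot(n)
    np.savez(f'pics/{tag}.npz',im=im,d=d,pos=st['ee_pos'],ori=st['orientation'])
    cv2.imwrite(f'pics/{tag}.png',im[:,:,::-1]); return im,d,cam(n,st)
def load(n,tag):
    z=np.load(f'pics/{tag}.npz'); return z['im'],z['d'],cam(n,dict(ee_pos=z['pos'],orientation=z['ori']))
def pts(d,c):
    K,D,E=c; h,w=d.shape
    u,v=np.meshgrid(np.arange(w),np.arange(h))
    x=cv2.undistortPoints(np.stack([u,v],-1).reshape(-1,1,2).astype(np.float64),K,D).reshape(h,w,2)
    P=np.concatenate([x*d[...,None],d[...,None]],-1)
    return P@E[:3,:3].T+E[:3,3]
def proj(P,c):
    K,D,E=c; Q=(np.atleast_2d(P)-E[:3,3])@E[:3,:3]
    return cv2.projectPoints(Q.reshape(-1,1,3),np.zeros(3),np.zeros(3),K,D)[0].reshape(-1,2)
def crop(im,x,y,w,h,s,name):
    c=im[y:y+h,x:x+w,::-1]; cv2.imwrite(f'pics/{name}.png',cv2.resize(c,None,fx=s,fy=s,interpolation=cv2.INTER_CUBIC))
E
python3 - <<'E'
from h import *
for n in ["scene","side"]:
    im=np.load(f'pics/{n}0_im.npy'); d=np.load(f'pics/{n}0.npy')
    P=pts(d,cam(n)); 
    pp={'scene':[(323,182),(356,151),(356,199),(285,257),(265,283),(307,232),(180,190)],'side':[(316,238),(278,268),(284,231),(335,180)]}[n]
    for u,v in pp: print(n,u,v,P[v,u].round(1))
im=np.load('pics/scene0_im.npy'); crop(im,220,130,180,210,3,'c1'[:2]+'a') if 0 else crop(im,225,130,180,200,3,'ca')
im=np.load('pics/side0_im.npy'); crop(im,230,140,160,150,4,'cb')
E
```

```text
scene 323 182 [475.7 217.2  57.6]
scene 356 151 [497.7 409.1  59.3]
scene 356 199 [606.3 227.2  43.5]
scene 285 257 [ 566.3 -129.9  124.8]
scene 265 283 [ 572.1 -233.   134.6]
scene 307 232 [558.4  -3.7  90.5]
scene 180 190 [ 52.6 -73.9  19.7]
side 316 238 [453.2 249.   48.7]
side 278 268 [469.9 449.1  60.4]
side 284 231 [585.9 253.3  34.9]
side 335 180 [ 569.5 -104.4   77. ]
```

View pics/ca.png

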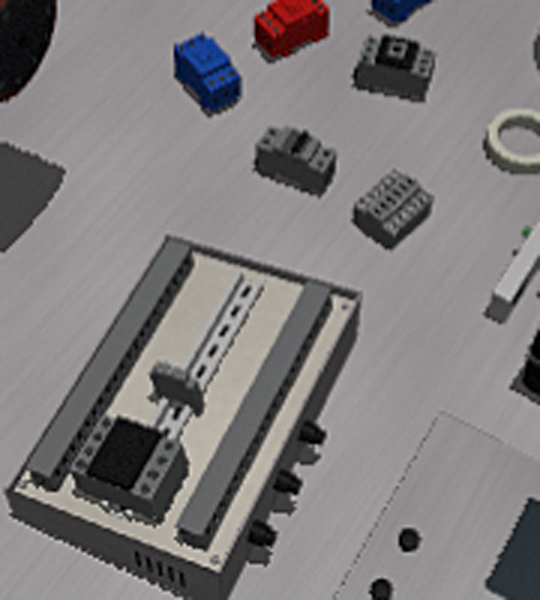

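View pics/cb.png

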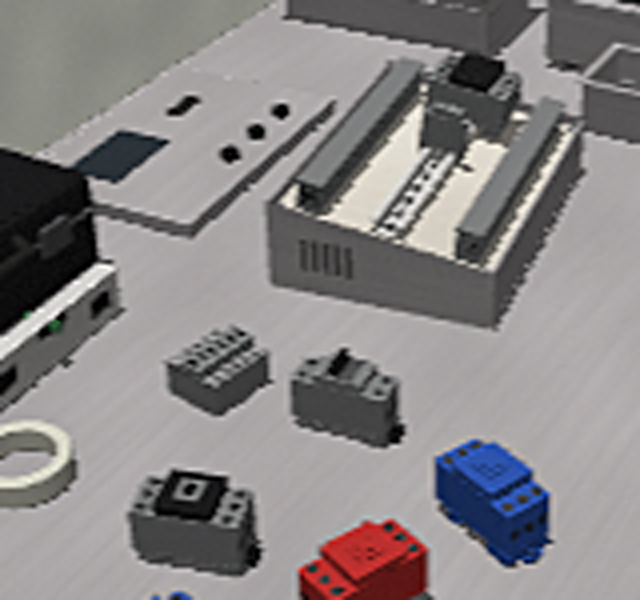

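The relay is at scene (356,151) / side (278,268): plain black raised front, no toggle. The things it could be taken for are the breaker with its toggle at scene (323,182), the terminals at (356,199), and the blue and red parts. Next I'll bring the wrist camera over the console.

```bash
python3 -m inch '[[[0.05,0.05,0.04],[0,0,-0.05],0.085],[[0.09,0.09,0.08],[0,0,-0.1],0.085],[[0.135,0.135,0.1],[0,0,-0.15],0.085],[[0.18,0.18,0.1],[0,0,-0.2],0.085],[[0.225,0.225,0.1],[0,0,-0.239],0.085],[[0.27,0.27,0.1],[0,0,-0.239],0.085],[[0.315,0.315,0.1],[0,0,-0.239],0.085],[[0.36,0.36,0.1],[0,0,-0.239],0.085]]'
python3 -m inch '[[[0.045,0.045,0],[0,0,0],0.085],[[0.08,0.08,0],[0,0,0],0.085],[[0.08,0.08,0],[0,0,0],0.085],[[0.08,0.08,0],[0,0,0],0.085]]'
python3 - <<'E'
from h import *
im,d,c=snap('wrist','w1'); s=sensors.state(); print(s['clock'],s['ee_pos'],s['orientation'],s['joint_positions'])
E
```

```text
clock: 1.15
ee_pos: [462.0, -171.7, 339.3]
orientation: [3.141, -0.0, 0.0]
force: [0.9, -1.2, 0.2]
finger_gap: 85.2
clock: 1.65
ee_pos: [540.5, -93.4, 338.9]
orientation: [3.142, 0.001, -0.002]
force: [-0.1, -0.2, 0.9]
finger_gap: 85.0
1.7 [540.31418815 -93.8965142  339.13351963] [ 3.14151034e+00 -1.08165608e-03 -9.84932413e-04] [-3.05231895e-01  3.06610211e-01  1.28602320e-01  1.39336195e+00
 -2.66426488e-04  2.83704946e+00]
```

View pics/w1.png

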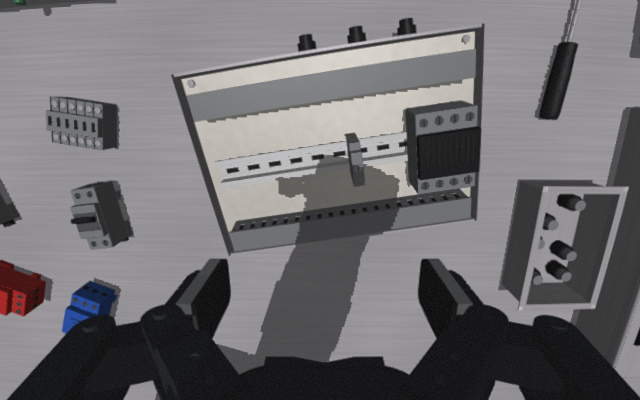

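The wrist view shows the rail from (218,172) to (408,142). The end stop stands at (353,158) and the power supply at (445,150). I'll fit the rail frame from the depth image.

```bash
cat > rail.py <<'E'
from h import *
def fit(tag):
    im,d,c=load('wrist',tag); P=pts(d,c); ok=d>0
    r=np.zeros(d.shape,bool); r[60:260,180:490]=1
    g=im.astype(int).min(2)
    m=ok&r&(P[...,2]>40)
    Q=P[m]
    # plate: ransac
    n0=np.array([-np.sin(np.radians(8)),0,np.cos(np.radians(8))])
    h=Q@n0; hist,e=np.histogram(h,bins=np.arange(h.min(),h.max(),1)); 
    h0=e[np.argmax(hist)]+.5
    S=Q[abs(h-h0)<6]
    for k in range(10):
        ce=S.mean(0); n=np.linalg.svd(S-ce,full_matrices=False)[2][2]; n*=np.sign(n[2])
        dd=(Q-ce)@n; S=Q[abs(dd)<1.5 if k>3 else abs(dd)<4]
    H=(P-ce)@n
    return im,d,c,P,H,n,ce,m
if __name__=='__main__':
    import sys
    im,d,c,P,H,n,ce,m=fit(sys.argv[1])
    print('n',n,'slope',np.degrees(np.arccos(n[2])),'plate pt',ce)
    hh=H[m]; hist,e=np.histogram(hh,bins=np.arange(-5,75,1)); print(dict(zip(e[:-1].astype(int).tolist(),hist.tolist())))
E
python3 rail.py w1
python3 - <<'E'
from h import *
im,d,c=load('wrist','w1'); crop(im,190,60,310,200,2.5,'cw1')
E
```

```text
n [-0.13762766 -0.02076847  0.99026628] slope 8.000737691515127 plate pt [570.75706099 -75.90977226  72.90016646]
{-5: 91, -4: 85, -3: 231, -2: 2238, -1: 8185, 0: 7803, 1: 2794, 2: 1159, 3: 436, 4: 273, 5: 286, 6: 301, 7: 313, 8: 431, 9: 869, 10: 676, 11: 285, 12: 184, 13: 391, 14: 1074, 15: 959, 16: 276, 17: 115, 18: 111, 19: 120, 20: 101, 21: 126, 22: 118, 23: 104, 24: 105, 25: 103, 26: 80, 27: 63, 28: 41, 29: 40, 30: 60, 31: 109, 32: 187, 33: 1188, 34: 4961, 35: 5273, 36: 1183, 37: 108, 38: 38, 39: 34, 40: 25, 41: 38, 42: 31, 43: 42, 44: 34, 45: 33, 46: 34, 47: 35, 48: 31, 49: 33, 50: 39, 51: 41, 52: 40, 53: 50, 54: 90, 55: 269, 56: 783, 57: 829, 58: 323, 59: 72, 60: 34, 61: 28, 62: 36, 63: 59, 64: 173, 65: 415, 66: 1118, 67: 1062, 68: 253, 69: 17, 70: 0, 71: 0, 72: 0, 73: 0}
```

View pics/cw1.png

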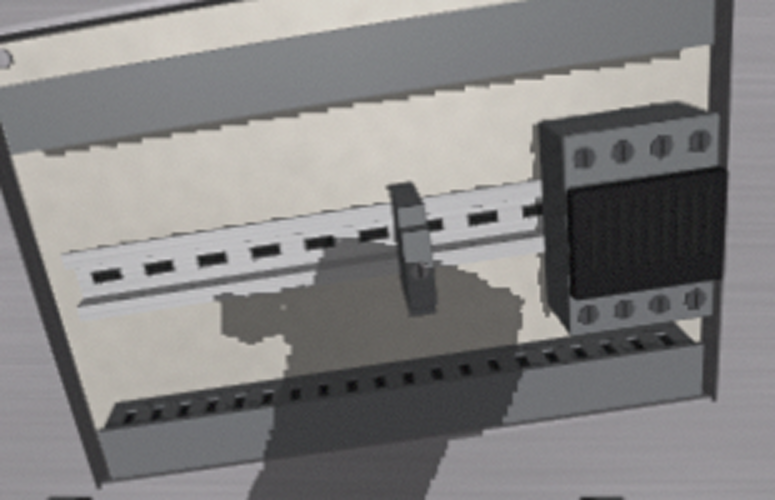

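```bash
cat > rail2.py <<'E'
from rail import *
import sys
def frame(tag,verbose=1):
    im,d,c,P,H,n,ce,m=fit(tag)
    up=-np.array([0,0,1.])+0; ux=np.array([0,0,1])-n*n[2]; ux/=np.linalg.norm(ux)  # uphill in plane
    uy=np.cross(n,ux)
    A=(P-ce)@ux; B=(P-ce)@uy
    # rail flange pixels, away from PSU/stop
    fl=m&(H>13.3)&(H<16.7)
    # duct tops
    du=m&(H>33)&(H<37)
    def edges(mask,th,inner=False):
        a=A*np.cos(th)+B*np.sin(th); b=-A*np.sin(th)+B*np.cos(th)
        return a[mask],b[mask]
    # refine yaw: minimise spread of rail pixels across x using PCA of flange points split in two lines
    best=None
    for th in np.radians(np.arange(-3,3.01,.05)):
        a,b=edges(fl,th); h,_=np.histogram(a,bins=np.arange(-140,140,1.)); 
        a2,_b=edges(du,th); h2,_=np.histogram(a2,bins=np.arange(-140,140,1.))
        s=(h.astype(float)**2).sum()+(h2.astype(float)**2).sum()
        s=np.abs(np.diff(h2.astype(float))).max()  if 0 else s
        if best is None or s>best[0]: best=(s,th)
    th=best[1]
    return im,d,c,P,H,n,ce,ux,uy,m,fl,du,th
if __name__=='__main__':
    im,d,c,P,H,n,ce,ux,uy,m,fl,du,th=frame(sys.argv[1])
    print('dth deg',np.degrees(th))
    for t in (0,th):
        X=ux*np.cos(t)+uy*np.sin(t); Y=np.cross(n,X)
        a=(P-ce)@X; b=(P-ce)@Y
        for nm,mk in (('fl',fl),('du',du)):
            h,e=np.histogram(a[mk],bins=np.arange(-120,120,2)); print(nm,[(int(x),int(v)) for x,v in zip(e,h) if v>15])
    print(X,Y)
E
python3 rail2.py w1
```

```text
dth deg 0.1499999999999888
fl [(-92, 167), (-90, 108), (-38, 68), (-36, 264), (-34, 265), (-32, 253), (-30, 241), (-10, 164), (-8, 285), (-6, 276), (-4, 301), (-2, 158)]
du [(-118, 94), (-116, 307), (-114, 349), (-112, 322), (-110, 326), (-108, 343), (-106, 332), (-104, 320), (-102, 347), (-100, 341), (-98, 346), (-96, 344), (-94, 352), (-92, 343), (-90, 381), (-88, 44), (26, 35), (50, 359), (52, 541), (54, 557), (56, 555), (58, 553), (60, 554), (62, 572), (64, 566), (66, 577), (68, 571), (70, 543), (72, 522), (74, 492), (76, 460), (78, 156)]
fl [(-92, 190), (-90, 85), (-38, 64), (-36, 272), (-34, 265), (-32, 248), (-30, 246), (-10, 162), (-8, 288), (-6, 277), (-4, 296), (-2, 161)]
du [(-118, 102), (-116, 320), (-114, 336), (-112, 330), (-110, 325), (-108, 333), (-106, 342), (-104, 323), (-102, 345), (-100, 342), (-98, 348), (-96, 339), (-94, 349), (-92, 345), (-90, 397), (24, 24), (26, 16), (50, 383), (52, 551), (54, 560), (56, 550), (58, 553), (60, 555), (62, 567), (64, 568), (66, 583), (68, 554), (70, 547), (72, 510), (74, 488), (76, 462), (78, 153)]
[0.97878618 0.15034973 0.13918537] [-1.51776939e-01  9.88414704e-01 -3.64387289e-04]
```

```bash
cat > rail3.py <<'E'
from rail2 import *
im,d,c,P,H,n,ce,ux,uy,m,fl,du,th=frame(sys.argv[1])
X=ux*np.cos(th)+uy*np.sin(th); Y=np.cross(n,X); a=(P-ce)@X; b=(P-ce)@Y
# edges per b bin
def el(mk,lo,hi):
    k=mk&(a>lo)&(a<hi); r=[]
    for b0 in np.arange(-60,140,4):
        q=a[k&(b>=b0)&(b<b0+4)]
        if len(q)>4: r.append((b0+2,q.min(),q.max()))
    r=np.array(r); 
    for j in (1,2):
        f=np.polyfit(r[:,0],r[:,j],1); res=r[:,j]-np.polyval(f,r[:,0]); g=abs(res)<1.5*np.std(res)+.3; f=np.polyfit(r[g,0],r[g,j],1)
        print(' edge slope deg',np.degrees(np.arctan(f[0])).round(2),'at b=20:',np.polyval(f,20).round(2), g.sum())
print('flange low');el(fl,-42,-25);print('flange up');el(fl,-14,4)
print('duct low');el(du,-122,-80);print('duct up');el(du,40,85)
a0=-19.2
near=m&(abs(a-a0)<16)
rl=fl&(abs(a-a0)<20); print('rail b range',np.percentile(b[rl],[0.2,99.8]))
st=m&(abs(a-a0)<16)&(H>60)&(H<67)&(b>-75); 
h,e=np.histogram(b[m&(abs(a-a0)<45)&(H>40)],bins=np.arange(-170,140,2)); print([(int(x),int(v)) for x,v in zip(e,h) if v>3])
# PSU vertical face points
f=m&(H>25)&(H<52)&(abs(a-a0)<40); h,e=np.histogram(b[f],bins=np.arange(-110,20,1)); print([(int(x),int(v)) for x,v in zip(e,h) if v>3])
E
python3 rail3.py w1
```

```text
flange low
 edge slope deg 0.02 at b=20: -36.25 40
 edge slope deg -0.05 at b=20: -28.6 40
flange up
 edge slope deg 0.07 at b=20: -8.87 42
 edge slope deg 0.06 at b=20: -1.34 42
duct low
 edge slope deg -0.03 at b=20: -116.38 45
 edge slope deg -0.08 at b=20: -88.21 44
duct up
 edge slope deg -0.27 at b=20: 50.94 44
 edge slope deg 0.11 at b=20: 78.49 45
rail b range [-113.29633934  116.30351775]
[(-170, 162), (-168, 155), (-166, 145), (-164, 162), (-162, 145), (-160, 147), (-158, 156), (-156, 153), (-154, 142), (-152, 161), (-150, 148), (-148, 148), (-146, 155), (-144, 152), (-142, 152), (-140, 149), (-138, 158), (-136, 145), (-134, 157), (-132, 145), (-130, 155), (-128, 160), (-126, 162), (-124, 144), (-122, 171), (-120, 163), (-118, 152), (-116, 163), (-114, 482), (-62, 5), (-60, 5), (-58, 5), (-56, 17), (-54, 87), (-52, 88), (-50, 89), (-48, 88), (-46, 93), (-44, 125), (28, 6), (30, 4), (32, 7)]
[(-54, 6), (-53, 6), (-52, 6), (-51, 6), (-50, 6), (-49, 6), (-48, 6), (-47, 5), (-46, 6), (-45, 5), (-44, 6), (-43, 57)]
```

Rail fit: slope 8.00°, flange edges parallel within 0.1°, duct, power supply and flange heights all as specified. The end stop is about 59 mm from the supply. Now the grasp move for the stop.

```bash
cat > railf.py <<'E'
import numpy as np
from scipy.spatial.transform import Rotation as R
n=np.array([-0.13762766,-0.02076847,0.99026628]); ce=np.array([570.75706099,-75.90977226,72.90016646])
X=np.array([0.97878618,0.15034973,0.13918537]); Y=np.array([-1.51776939e-01,9.88414704e-01,-3.64387289e-04])
RR=np.stack([X,Y,n],1)
O=ce-18.8*X-33.4*Y+15*n
def W(x,y,z): return O+RR@np.array([x,y,z])
def toR(p): return RR.T@(np.asarray(p)-O)
E
cat > go.py <<'E'
from railf import *
from workcell import sensors
def delta(p,Rt,ref=None):
    s=sensors.state(); Rc=R.from_rotvec(s['orientation'])
    print('clock',s['clock'],'shift m',((p-s['ee_pos'])/1000).round(4),'turn',(R.from_matrix(Rt)*Rc.inv()).as_rotvec().round(4),'F',s['force'].round(1),'gap',s['finger_gap'].round(1))
def RT(flip=False,tilt=0):  # tool z=-n, x=X (flip: -X), extra tilt about rail Y (foot raised positive)
    B=np.stack([X,-Y,-n],1) if not flip else np.stack([-X,Y,-n],1)
    return R.from_rotvec(Y*np.radians(tilt)).as_matrix()@B
E
python3 - <<'E'
from go import *
print('O',O)
delta(W(0,-15.3,75),RT()); delta(W(0,-15.3,26),RT())
E
```

```text
O [ 555.36081567 -112.06092535   85.14964624]Traceback (most recent call last):
  File "<stdin>", line 3, in <module>
  File "go.py", line 5, in delta
    print('clock',s['clock'],'shift m',((p-s['ee_pos'])/1000).round(4),'turn',(R.from_matrix(Rt)*Rc.inv()).as_rotvec().round(4),'F',s['force'].round(1),'gap',s['finger_gap'].round(1))
                                                                                                                                                              ^^^^^^^^^^^^^^^^^^^^^
AttributeError: 'float' object has no attribute 'round'
```

```bash
sed -i "s/s\['finger_gap'\].round(1)/round(s['finger_gap'],1)/" go.py
python3 - <<'E'
from go import *
delta(W(0,-15.3,75),RT()); delta(W(0,-15.3,26),RT())
E
```

```text
clock 1.7 shift m [ 0.007  -0.0348 -0.1797] turn [ 0.0104 -0.14    0.1528] F [-0.6 -0.6 -0.6] gap 84.9
clock 1.7 shift m [ 0.0138 -0.0338 -0.2282] turn [ 0.0104 -0.14    0.1528] F [-0.6 -0.6 -0.6] gap 84.9
```

```bash
python3 -m inch '[[[0.003,-0.015,-0.06],[0.005,-0.07,0.076],0.04],[[0.005,-0.030,-0.12],[0.0104,-0.14,0.1528],0.04],[[0.007,-0.0348,-0.17],[0.0104,-0.14,0.1528],0.04],[[0.007,-0.0348,-0.1797],[0.0104,-0.14,0.1528],0.04],[[0.007,-0.0348,-0.1797],[0.0104,-0.14,0.1528],0.04]]'
python3 - <<'E'
from h import *; from go import *
im,d,c=snap('wrist','w2'); P=pts(d,c)
q=(P-O)@RR
m=(d>0)&(abs(q[...,0])<15)&(q[...,2]>44)&(q[...,2]<54)&(abs(q[...,1]+15)<25)
print(m.sum(), np.percentile(q[m],[1,50,99],axis=0).round(1), proj(W(0,-15.3,50),c))
delta(W(0,-15.3,26),RT())
E
```

```text
clock: 2.33
ee_pos: [548.1, -128.9, 160.6]
orientation: [-3.115, -0.237, -0.22]
force: [-0.5, 0.6, 0.6]
finger_gap: 39.9
1122 [[-14.8 -20.9  48.5]
 [  0.6 -14.9  50.1]
 [ 14.6  -9.4  52. ]] [[324.70501574 248.15343689]]
clock 2.375 shift m [ 0.0052  0.0012 -0.0506] turn [0.0008 0.0028 0.    ] F [ 0.  -0.1 -0.5] gap 40.4
```

View pics/w2.png

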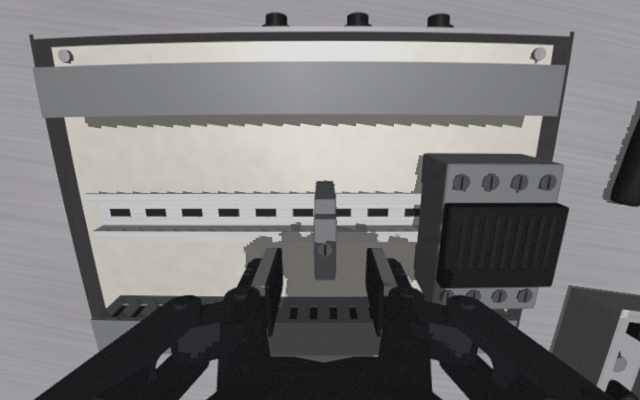

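```bash
python3 -m inch '[[[0.003,0.001,-0.025],[0,0.0028,0],0.04],[[0.0052,0.0012,-0.0506],[0,0.0028,0],0.04],[[0.0052,0.0012,-0.0506],[0,0.0028,0],0.04],[[0.0052,0.0012,-0.0506],[0,0.0028,0],0.02],[[0.0052,0.0012,-0.0506],[0,0.0028,0],0.0],[[0.0052,0.0012,-0.0506],[0,0.0028,0],0.0],[[0.0052,0.0012,-0.0506],[0,0.0028,0],0.0]]' 30
python3 - <<'E'
from go import *
s=sensors.state(); print(toR(s['ee_pos']),s['force'],s['finger_gap'])
E
```

```text
clock: 3.25
ee_pos: [554.3, -127.5, 110.9]
orientation: [-3.115, -0.239, -0.219]
force: [-0.9, 0.4, 7.7]
finger_gap: 11.7
[  0.19992908 -15.07623329  25.98523544] [-0.91453295  0.40451694  7.73461446] 11.653190102179638
```

```bash
python3 -m inch '[[[-0.0020,0.0129,0],[0,0,0],0.0],[[-0.0050,0.0326,0],[0,0,0],0.0],[[-0.0081,0.0524,0],[0,0,0],0.0],[[-0.0111,0.0722,0],[0,0,0],0.0],[[-0.0141,0.0919,0],[0,0,0],0.0],[[-0.0171,0.1117,0],[0,0,0],0.0],[[-0.0197,0.1285,0],[0,0,0],0.0],[[-0.0197,0.1285,0],[0,0,0],0.0]]'
python3 - <<'E'
from go import *
s=sensors.state(); print(toR(s['ee_pos']),s['force'],s['finger_gap'])
E
```

```text
clock: 4.25
ee_pos: [534.3, 2.4, 110.9]
orientation: [-3.114, -0.241, -0.219]
force: [-2.5, 0.8, 9.0]
finger_gap: 11.3
[  0.21179207 116.31958465  26.00075746] [-2.50004253  0.81065883  8.97945904] 11.31697481777777
```

Gripped at 11.7 mm and dragged 131 mm along the rail. Before travelling I'll estimate the relay's pose from the images I already have.

```bash
python3 - <<'E'
from h import *
for n in ('scene','side'):
    im=np.load(f'pics/{n}0_im.npy'); d=np.load(f'pics/{n}0.npy'); P=pts(d,cam(n))
    for lo,hi in ((42,58),(58,66),(15,80)):
        m=(d>0)&(abs(P[...,0]-490)<75)&(abs(P[...,1]-425)<65)&(P[...,2]>lo)&(P[...,2]<hi)
        q=P[m][:,:2]; r=cv2.minAreaRect(q.astype(np.float32)); print(n,lo,len(q),r,P[m][:,2].max())
im=np.load('pics/scene0_im.npy'); crop(im,330,130,60,50,10,'rs')
im=np.load('pics/side0_im.npy'); crop(im,250,245,60,50,10,'rd')
E
```

```text
scene 42 159 ((489.7628479003906, 430.218994140625), (91.0132064819336, 55.370906829833984), 19.02346420288086) 57.680150546010964
scene 58 103 ((484.45867919921875, 429.2823486328125), (64.01971435546875, 51.5075798034668), 4.456928730010986) 65.95215324970286
scene 15 393 ((490.0252380371094, 430.154296875), (91.18365478515625, 55.634437561035156), 18.579662322998047) 68.98936150582858
side 42 223 ((487.0804138183594, 433.50128173828125), (90.86207580566406, 49.555091857910156), 15.580730438232422) 57.94101302158424
side 58 153 ((488.19219970703125, 431.47808837890625), (48.717613220214844, 48.24920654296875), 15.924562454223633) 65.76970535946532
side 15 582 ((487.0550537109375, 432.9986572265625), (91.72962951660156, 50.742740631103516), 14.528247833251953) 67.22151840563856
```

View pics/rs.png

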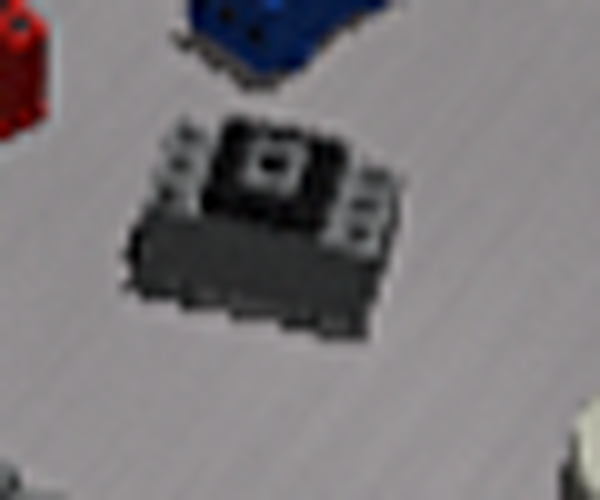

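View pics/rd.png

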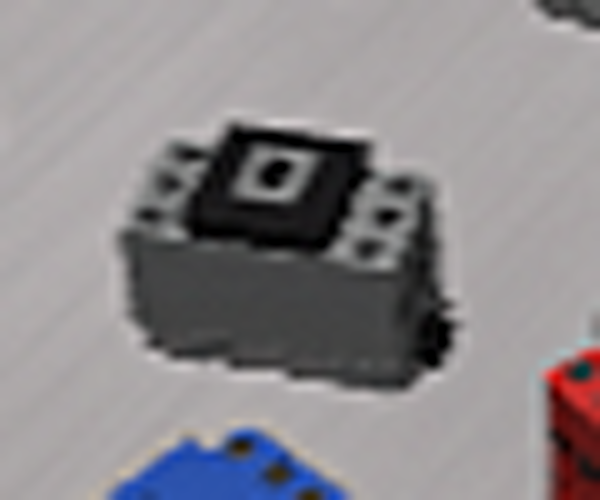

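```bash
python3 -m inch '[[[0,0,0],[0,0,0],0.03],[[0,0,0],[0,0,0],0.03],[[-0.005,0,0.04],[0,0,0],0.03],[[-0.005,0.02,0.1],[0,0,0],0.085],[[-0.005,0.04,0.15],[0,0,0],0.085]]'
python3 - <<'E'
from h import *; from go import *
im,d,c=snap('wrist','w3')
P=pts(d,c); q=(P-O)@RR
m=(d>0)&(abs(q[...,0])<15)&(q[...,2]>44)&(q[...,2]<54)&(abs(q[...,1]-100)<50)
print(m.sum(), np.percentile(q[m],[1,50,99],axis=0).round(1))
for yaw in (100,196):
    y=np.radians(yaw); Rt=np.array([[np.cos(y),np.sin(y),0],[np.sin(y),-np.cos(y),0],[0,0,-1]])
    delta(np.array([500,425,250]),Rt)
E
```

```text
clock: 4.88
ee_pos: [528.4, 41.5, 261.2]
orientation: [-3.115, -0.237, -0.216]
force: [2.0, 0.6, -0.6]
finger_gap: 65.0
490 [[-14.6 111.4  44.6]
 [  0.7 117.8  50.1]
 [ 14.5 123.3  52.4]]
clock 4.925 shift m [-0.0311  0.3816 -0.0178] turn [-0.1327  0.0962  1.5889] F [1.2 0.9 6.5] gap 72.5
clock 4.925 shift m [-0.0311  0.3816 -0.0178] turn [ 0.2172  0.0464 -3.0078] F [1.2 0.9 6.5] gap 72.5
```

View pics/w3.png

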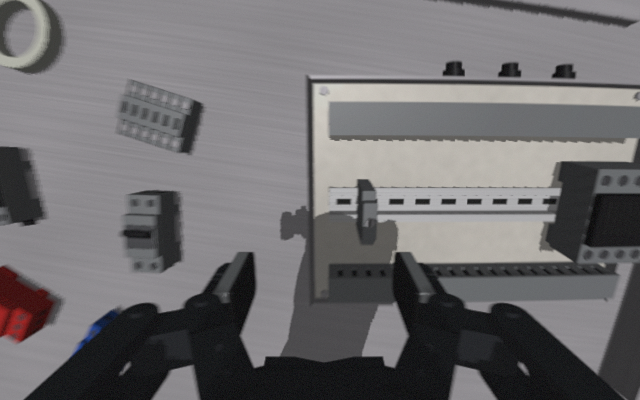

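The stop at (366,205) now stands at y≈117, a gap of about 191 mm, still on the rail. Next I swing to the relay with a half turn of the wrist.

```bash
python3 -m inch '[[[-0.002,0.03,0],[-0.015,0.011,0.18],0.085],[[-0.006,0.07,0],[-0.03,0.022,0.36],0.085],[[-0.010,0.12,0],[-0.045,0.033,0.54],0.085],[[-0.014,0.17,0],[-0.06,0.044,0.72],0.085],[[-0.018,0.22,0],[-0.075,0.055,0.9],0.085],[[-0.022,0.26,0],[-0.09,0.066,1.08],0.085],[[-0.026,0.3,-0.01],[-0.105,0.077,1.26],0.085],[[-0.03,0.33,-0.0178],[-0.12,0.087,1.44],0.085]]'
python3 - <<'E'
from h import *; from go import *
y=np.radians(196); Rt=np.array([[np.cos(y),np.sin(y),0],[np.sin(y),-np.cos(y),0],[0,0,-1]])
delta(np.array([500,425,250]),Rt); print(sensors.state()['joint_positions'])
E
```

```text
clock: 5.92
ee_pos: [498.2, 372.8, 240.4]
orientation: [2.183, 2.252, 0.011]
force: [0.4, -0.4, 0.4]
finger_gap: 85.1
clock 5.925 shift m [0.0018 0.0522 0.0096] turn [-0.0091  0.0044  1.8187] F [ 0.4 -0.4  0.4] gap 85.1
[ 0.52641046  0.47211865  0.12175044  1.21206823 -0.00273063  2.06584743]
```

```bash
python3 -m inch '[[[0,0.01,0.005],[0,0,0.18],0.085],[[0,0.02,0.0096],[0,0,0.36],0.085],[[0,0.03,0.0096],[0,0,0.54],0.085],[[0.0018,0.0522,0.0096],[0,0,0.72],0.085],[[0.0018,0.0522,0.0096],[0,0,0.9],0.085],[[0.0018,0.0522,0.0096],[0,0,1.08],0.085],[[0.0018,0.0522,0.0096],[0,0,1.26],0.085],[[0.0018,0.0522,0.0096],[0,0,1.44],0.085]]'
python3 -m inch '[[[0,0,0],[0,0,0.18],0.085],[[0,0,0],[0,0,0.36],0.085],[[0,0,0],[0,0,0.37],0.085],[[0,0,0],[0,0,0.37],0.085]]'
python3 - <<'E'
from h import *; from go import *
im,d,c=snap('wrist','w4'); P=pts(d,c)
for lo,hi in ((45,56),(58,66),(15,80)):
    m=(d>0)&(abs(P[...,0]-490)<75)&(abs(P[...,1]-425)<65)&(P[...,2]>lo)&(P[...,2]<hi)
    q=P[m][:,:2]; r=cv2.minAreaRect(q.astype(np.float32)); print(lo,len(q),r,np.median(P[m][:,2]))
m=(d>0)&(P[...,2]<10)&(P[...,2]>-10); print('counter z',np.median(P[m][:,2]))
E
```

```text
clock: 6.92
ee_pos: [500.3, 423.4, 250.3]
orientation: [-0.157, -3.136, -0.014]
force: [0.4, -0.4, -0.1]
finger_gap: 85.2
clock: 7.42
ee_pos: [500.3, 423.5, 250.6]
orientation: [0.407, -3.112, -0.014]
force: [-0.3, -0.5, 0.0]
finger_gap: 85.1
45 1685 ((486.2507019042969, 430.5479736328125), (90.4178237915039, 44.995826721191406), 16.4379940032959) 52.49975118802979
58 2115 ((486.2148742675781, 430.5514831542969), (48.1159553527832, 45.292510986328125), 16.20441436767578) 62.57812167389085
15 3870 ((485.961181640625, 430.52813720703125), (90.9878158569336, 45.2983512878418), 16.431804656982422) 61.398256376841005
counter z 0.441120572031366
```

View pics/w4.png

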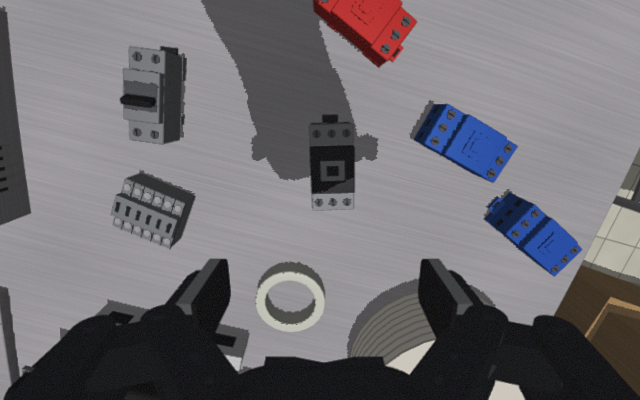

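This close view confirms the relay at (332,165): black front, tab at the top (towards the robot), 90.4 × 45.0 mm, top at 62.5 mm. The red part (365,25), the blue ones and the breaker (150,95) are clearly separate.

```bash
python3 - <<'E'
from h import *; from go import *
y=np.radians(196.4); Rt=np.array([[np.cos(y),np.sin(y),0],[np.sin(y),-np.cos(y),0],[0,0,-1]])
delta(np.array([486.2,430.5,100]),Rt);delta(np.array([486.2,430.5,24]),Rt)
E
```

```text
clock 7.475 shift m [-0.014   0.0069 -0.1506] turn [-0.0083 -0.0046  0.0253] F [ 0.5 -0.4  0.5] gap 85.0
clock 7.475 shift m [-0.014   0.0069 -0.2266] turn [-0.0083 -0.0046  0.0253] F [ 0.5 -0.4  0.5] gap 85.0
```

```bash
python3 -m inch '[[[-0.006,0.003,-0.05],[-0.0083,-0.0046,0.0253],0.075],[[-0.014,0.0069,-0.1],[-0.0083,-0.0046,0.0253],0.075],[[-0.014,0.0069,-0.15],[-0.0083,-0.0046,0.0253],0.075],[[-0.014,0.0069,-0.195],[-0.0083,-0.0046,0.0253],0.075],[[-0.014,0.0069,-0.2266],[-0.0083,-0.0046,0.0253],0.075],[[-0.014,0.0069,-0.2266],[-0.0083,-0.0046,0.0253],0.075]]'
python3 - <<'E'
from h import *; from go import *
y=np.radians(196.4); Rt=np.array([[np.cos(y),np.sin(y),0],[np.sin(y),-np.cos(y),0],[0,0,-1]])
delta(np.array([486.2,430.5,24]),Rt)
im,d,c=snap('wrist','w5')
E
```

```text
clock: 8.22
ee_pos: [484.4, 429.3, 21.8]
orientation: [0.45, -3.105, 0.003]
force: [-0.3, 0.9, 0.5]
finger_gap: 75.1
clock 8.225 shift m [0.0018 0.0012 0.0022] turn [ 0.0028 -0.004  -0.0015] F [-0.3  0.9  0.5] gap 75.1
```

View pics/w5.png

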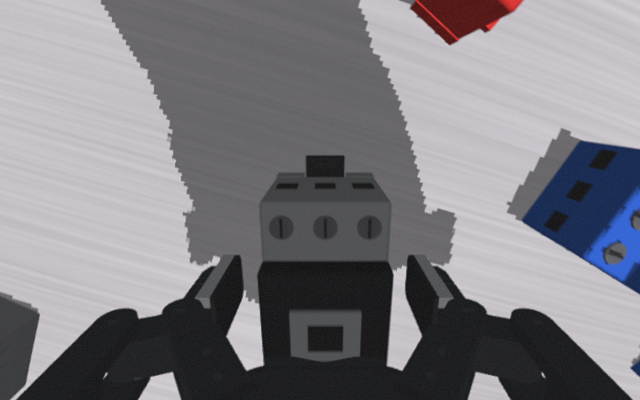

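The relay is centred between the open pads at (325,290), with its foot tab at (325,165). Closing.

```bash
python3 -m inch '[[[0.0018,0.0012,0.0022],[0.0028,-0.004,-0.0015],0.06],[[0.0018,0.0012,0.0022],[0.0028,-0.004,-0.0015],0.03],[[0.0018,0.0012,0.0022],[0.0028,-0.004,-0.0015],0.03],[[0.0018,0.0012,0.0022],[0.0028,-0.004,-0.0015],0.03],[[0.0018,0.0012,0.0022],[0.0028,-0.004,-0.0015],0.03]]' 80
python3 -m inch '[[[0,0,0.03],[0,0,0],0.03],[[0,0,0.08],[0,0,0],0.03],[[0,0,0.14],[0,0,0],0.03],[[0,0,0.2],[0,0,0],0.03],[[0,0,0.2],[0,0,0],0.03]]'
python3 - <<'E'
from h import *; from go import *
im,d,c=snap('wrist','w6'); s=sensors.state(); print(s['ee_pos'],s['force'],s['finger_gap'])
E
```

```text
clock: 8.9
ee_pos: [489.6, 432.7, 28.8]
orientation: [-0.449, 3.101, 0.006]
force: [0.5, 0.0, 8.0]
finger_gap: 44.0
clock: 9.52
ee_pos: [490.3, 433.5, 232.8]
orientation: [-0.449, 3.096, 0.011]
force: [0.1, 0.2, -3.8]
finger_gap: 43.9
[489.05262974 432.56541212 229.31431148] [ 0.30354306 -0.37273652 -2.7490778 ] 44.246442949359846
```

View pics/w6.png

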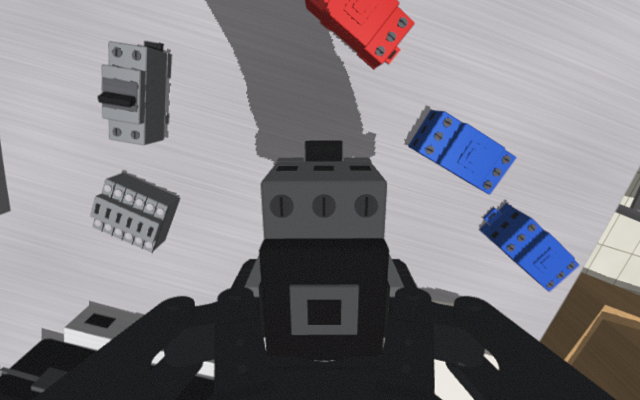

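```bash
python3 - <<'E'
from h import *
im,d,c=load('wrist','w6'); K,D,E=c
T=np.array(viewer.camera_params('wrist')['T_tool_cam'])
P=pts(d,(K,D,T))  # tool frame
# relay x=-toolx, y=tooly, z=-toolz
Q=np.stack([-P[...,0],P[...,1],-P[...,2]],-1)
r=np.zeros(d.shape,bool); r[130:365,255:395]=1
m=r&(d>0)&(abs(Q[...,1])<30)&(Q[...,2]>-20)
g=im.astype(int).mean(2)
# terminal face plane
f=m.copy(); f[:185]=0; f[235:]=0; f[:,:265]=0; f[:,384:]=0
S=Q[f]; ce=S.mean(0); n=np.linalg.svd(S-ce,full_matrices=False)[2][2]; n*=np.sign(n[2]); print('terminal face n',n,'z med',np.median(S[:,2]),'z at x=-20/-40',[ce[2]-(n[0]*(x-ce[0]))/n[2] for x in (-20,-40)])
f2=m.copy(); f2[:250]=0; f2[345:]=0; f2[:,272:378]&=True; f2[:,:272]=0; f2[:,378:]=0
S=Q[f2]; ce=S.mean(0); n=np.linalg.svd(S-ce,full_matrices=False)[2][2]; n*=np.sign(n[2]); print('front n',n,'z',np.median(S[:,2]), 'x range',np.percentile(S[:,0],[0,1,99,100]))
# columns profile along center rows
for v in range(136,366,6):
    print(v,Q[v,300].round(1),Q[v,345].round(1),g[v,300].round(0))
# side edges on terminal face & front
for v in (200,215,230,260,300):
    row=Q[v]; k=(d[v]>0)&(abs(row[:,2]-np.median(row[290:350,2]))<3)&(abs(row[:,1])<32); print(v,row[k][:,1].min().round(1),row[k][:,1].max().round(1))
E
```

```text
terminal face n [0.02532813 0.00344978 0.99967324] z med 24.077187607412583 z at x=-20/-40 [np.float64(23.67200651918602), np.float64(24.17873464624037)]
front n [-0.0115348   0.00386889  0.99992599] z 34.03337864831353 x range [-27.66033439 -26.62650571  11.98242869  13.32044525]
136 [ -41.4  -25.9 -233.2] [ -41.5   24.  -231.2] 104.0
142 [ -34.9  -25.9 -231.7] [ -35.    24.1 -230.6] 104.0
148 [ -28.   -26.2 -233.2] [ -28.3   24.3 -231.4] 102.0
154 [ -21.5  -26.2 -231.5] [ -21.4   24.4 -232.3] 104.0
160 [-48.8 -10.7 -20. ] [-49.   10.8 -18.9] 65.0
166 [-48.7  -9.6  -4.6] [-49.    9.8  -3. ] 63.0
172 [-48.5  -8.7   7.9] [-48.9   9.    9.9] 65.0
178 [-48.6  -7.9  19.5] [-48.8   8.3  20.5] 64.0
184 [-47.3  -7.6  23.3] [-47.6   8.1  24.6] 79.0
190 [-45.3  -7.6  23.9] [-45.3   8.2  24. ] 81.0
196 [-43.1  -7.7  24. ] [-43.4   8.2  25. ] 81.0
202 [-40.8  -7.7  23.7] [-40.9   8.3  24.1] 82.0
208 [-38.8  -7.7  24.3] [-38.7   8.3  24. ] 80.0
214 [-36.8  -7.7  25.2] [-36.1   8.4  23. ] 81.0
220 [-34.5  -7.8  24.9] [-33.9   8.4  23.3] 82.0
226 [-31.5  -8.   23.2] [-31.8   8.4  24.1] 79.0
232 [-
[... 435 characters left out ...]
286 [-13.3  -7.6  34.3] [-13.7   8.1  35. ] 69.0
292 [-10.9  -7.7  34.3] [-11.    8.2  34.6] 82.0
298 [-8.4 -7.7 34.3] [-9.   8.2 35.1] 82.0
304 [-6.4 -7.7 35. ] [-6.7  8.2 35.4] 80.0
310 [-3.8 -7.8 34.8] [-3.5  8.4 34.4] 81.0
316 [-1.2 -7.8 34.8] [-1.1  8.4 34.6] 81.0
322 [ 1.  -7.9 35.3] [ 1.8  8.5 34.2] 82.0
328 [ 4.3 -8.  34.4] [ 3.6  8.4 35.2] 79.0
334 [ 6.1 -8.  35.3] [ 6.9  8.6 34.4] 73.0
340 [10.1 -8.2 33.8] [ 9.6  8.6 34.4] 26.0
346 [12.6 -8.2 34. ] [12.8  8.7 33.8] 18.0
352 [16.3 -8.4 33. ] [15.6  8.8 33.8] 29.0
358 [-10.5  -5.5  65.6] [-10.4   6.3  65.5] 33.0
364 [-10.8  -5.3  68.1] [-10.8   6.2  68. ] 33.0
200 -21.7 22.6
215 -21.6 22.3
230 -21.6 23.0
260 -21.2 23.2
300 -23.9 25.4
```

The relay's end face, sides and heights in the tool frame match 90/45/52/62 mm. Its centre is 3.6 mm towards the foot from the TCP and 3.1 mm above it. I'll travel to a viewpoint in the tilted hooking attitude and re-measure the rail from there, so camera offsets cancel.

```bash
python3 - <<'E'
from go import *
delta(W(90,-22,140),RT(True,22)); print(W(90,-22,140))
E
```

```text
clock 9.575 shift m [ 0.1385 -0.5557  0.007 ] turn [-0.0591  0.2473 -0.1344] F [ 0.3 -0.4 -2.7] gap 44.2
[ 627.52279213 -123.18215894  236.32162526]
```

```bash
python3 -m inch '[[[0.005,-0.02,0.02],[0,0.03,-0.015],0.03],[[0.015,-0.055,0.03],[-0.01,0.06,-0.03],0.03],[[0.025,-0.1,0.03],[-0.02,0.09,-0.05],0.03],[[0.037,-0.15,0.03],[-0.03,0.12,-0.07],0.03],[[0.05,-0.2,0.03],[-0.035,0.15,-0.085],0.03],[[0.062,-0.25,0.03],[-0.04,0.18,-0.1],0.03],[[0.075,-0.3,0.03],[-0.05,0.21,-0.115],0.03],[[0.087,-0.35,0.03],[-0.0591,0.2473,-0.1344],0.03]]'
python3 -m inch '[[[0.012,-0.05,0],[0,0,0],0.03],[[0.025,-0.1,0],[0,0,0],0.03],[[0.038,-0.15,-0.01],[0,0,0],0.03],[[0.047,-0.19,-0.018],[0,0,0],0.03],[[0.051,-0.2057,-0.023],[0,0,0],0.03],[[0.051,-0.2057,-0.023],[0,0,0],0.03],[[0.051,-0.2057,-0.023],[0,0,0],0.03]]'
python3 - <<'E'
from h import *; from go import *
delta(W(90,-22,140),RT(True,22))
im,d,c=snap('wrist','w7'); s=sensors.state(); print(s['joint_positions'].round(2),s['ee_pos'])
E
```

```text
clock: 10.58
ee_pos: [574.5, 80.2, 255.0]
orientation: [0.219, -2.881, 0.03]
force: [0.2, 1.4, -3.7]
finger_gap: 44.1
clock: 11.45
ee_pos: [625.8, -122.5, 233.3]
orientation: [0.222, -2.884, 0.03]
force: [0.2, -0.7, -2.1]
finger_gap: 43.8
clock 11.45 shift m [ 0.0018 -0.0007  0.003 ] turn [ 0.0017 -0.0052 -0.0016] F [ 0.2 -0.7 -2.1] gap 43.8
[-0.26  0.74  0.55  1.6  -0.1  -0.4 ] [ 625.88362484 -122.36096009  233.58985326]
```

View pics/w7.png

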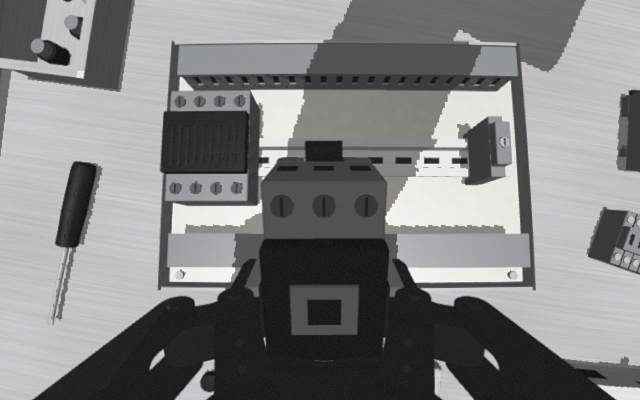

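The view shows the held relay in front at (325,210), the supply at (207,145), the rail at row 160 and the stop at (490,148). Re-measuring the rail from here.

```bash
cat > chk.py <<'E'
from h import *; from go import *
import sys
im,d,c=load('wrist',sys.argv[1]); P=pts(d,c); q=(P-O)@RR
r=(d>0)&(abs(q[...,0])<105)&(q[...,1]>-155)&(q[...,1]<155)
r[155:,255:395]=0; r[240:]=0
x,y,z=q[...,0],q[...,1],q[...,2]
m=r&(abs(z+15)<5)&((abs(x)<66)&(abs(x)>25))&(y>-70)
S=q[m]; 
for _ in range(4):
    A=np.c_[S[:,0],S[:,1],np.ones(len(S))]; f=np.linalg.lstsq(A,S[:,2],rcond=None)[0]; S=S[abs(S[:,2]-A@f)<1.5]
print('plate z= ',f,len(S))
for nm,zz,lo,hi in (('duct+',20,60,105),('duct-',20,-105,-60),('fl',0,-30,30)):
    m=r&(abs(z-zz)<2)&(x>lo)&(x<hi)&(y>-60)&(y<100)
    e=[]
    for y0 in np.arange(-60,100,4):
        t=x[m&(y>=y0)&(y<y0+4)]
        if len(t)>5: e.append((y0+2,t.min(),t.max()))
    e=np.array(e)
    if len(e): 
        for j in (1,2):
            k=abs(e[:,j]-np.median(e[:,j]))<2.5; g=np.polyfit(e[k,0],e[k,j],1); print(nm,'edge',np.median(e[:,j]).round(2),'fit y0',g[1].round(2),'slope deg',np.degrees(g[0]).round(2),'n',k.sum())
m=r&(abs(z-42)<3)&(y<-40); print('psu max y',np.percentile(y[m],[50,99.5]) if m.any() else None)
m=r&(abs(x)<15)&(z>20)&(z<54)&(y>60); print('stop',np.percentile(y[m],[1,50,99]) if m.any() else None)
E
python3 chk.py w7
```

```text
plate z=  [ 8.41642379e-04 -1.97026093e-04 -1.49761276e+01] 13128
duct+ edge 69.76 fit y0 69.66 slope deg 0.08 n 16
duct+ edge 73.89 fit y0 73.76 slope deg 0.12 n 16
duct- edge -97.97 fit y0 -97.94 slope deg -0.15 n 40
duct- edge -69.31 fit y0 -69.3 slope deg 0.01 n 40
fl edge -17.9 fit y0 -17.88 slope deg -0.13 n 40
fl edge -9.79 fit y0 -9.92 slope deg -0.0 n 18
psu max y [-110.03625958  -79.2229074 ]
stop [110.06940295 111.3998895  122.44382559]
```

```bash
cat > hand.py <<'E'
from h import *
import sys
im,d,c=load('wrist',sys.argv[1]); K,D,E=c
T=np.array(viewer.camera_params('wrist')['T_tool_cam']); P=pts(d,(K,D,T))
Q=np.stack([-P[...,0],P[...,1],-P[...,2]],-1)
r=np.zeros(d.shape,bool); r[130:365,255:395]=1
m=r&(d>0)&(abs(Q[...,1])<30)&(Q[...,2]>-20)&(Q[...,2]<45)
t=m&(abs(Q[...,2]-24)<2.5)&(Q[...,0]>-47)&(Q[...,0]<-30); f=m&(abs(Q[...,2]-34)<2.5)&(Q[...,0]>-24)&(Q[...,0]<12)
e=m&(Q[...,2]<19)&(abs(Q[...,1])<20)&(Q[...,0]>-52)
for nm,k in (('term',t),('front',f)):
    S=Q[k]; A=np.c_[S[:,0],S[:,1],np.ones(len(S))]; g=np.linalg.lstsq(A,S[:,2],rcond=None)[0]; print(nm,'slopes deg',np.degrees(g[:2]).round(2),'z0',g[2].round(2),'med',np.median(S[:,2]).round(2))
print('end face x',np.percentile(Q[e][:,0],[20,50,80]).round(2),e.sum())
s=m&(abs(Q[...,2]-34)<5)&(Q[...,0]<-26.3)&(Q[...,2]<33); print('step x',np.median(Q[s][:,0]))
print('y',[ (Q[v][m[v]&t[v]][:,1].min().round(1),Q[v][m[v]&t[v]][:,1].max().round(1)) for v in (205,215,225)])
E
python3 hand.py w6; python3 hand.py w7
```

```text
term slopes deg [-1.1  -0.17] z0 23.18 med 23.88
front slopes deg [ 0.31 -0.16] z0 33.95 med 33.74
end face x [-49.18 -48.99 -48.83] 1707
step x -27.615783591596056
y [(np.float64(-22.1), np.float64(22.7)), (np.float64(-21.6), np.float64(22.2)), (np.float64(-21.5), np.float64(22.9))]
term slopes deg [-0.87 -0.13] z0 23.34 med 23.89
front slopes deg [ 0.28 -0.1 ] z0 33.94 med 33.75
end face x [-49.14 -48.93 -48.78] 1687
step x -27.571223077877477
y [(np.float64(-22.0), np.float64(22.7)), (np.float64(-21.7), np.float64(22.6)), (np.float64(-21.5), np.float64(22.6))]
```

```bash
cat > rel.py <<'E'
from go import *
OFF=np.array([-3.7,0.35,2.9])
def tcp(th,xe,ue,yc=-22,dx=0,dz=0):
    t=np.radians(th); Rr=np.array([[np.cos(t),0,np.sin(t)],[0,1,0],[-np.sin(t),0,np.cos(t)]])
    C=np.array([17.5+dx,yc,dz])-Rr@np.array([xe,0,ue-31])
    return W(*(C-Rr@OFF))
def relay_now():
    s=sensors.state(); B=R.from_rotvec(s['orientation']).as_matrix()
    Rr=np.stack([-B[:,0],B[:,1],-B[:,2]],1); C=s['ee_pos']+Rr@OFF; q=toR(C); A=RR.T@Rr
    e=A.T@(np.array([17.5,q[1],0])-q)
    print('relay C',q.round(2),'tilt',np.degrees(np.arctan2(A[0,2],A[2,2])).round(2),'yaw',np.degrees(np.arctan2(A[1,0],A[0,0])).round(2),'roll',np.degrees(A[2,1]).round(2),'E in relay x,u',e[0].round(2),(e[2]+31).round(2),'Frail',(RR.T@s['force']).round(1),'tq',(RR.T@s['torque']).round(2),'gap',round(s['finger_gap'],1),'t',s['clock'])
E
python3 - <<'E'
from rel import *
relay_now()
print('pre');delta(tcp(22,10,10,dz=20),RT(True,22))
print('contact');delta(tcp(22,10,10),RT(True,22))
E
```

```text
relay C [ 85.81 -20.59 141.59] tilt 22.29 yaw 0.1 roll -0.05 E in relay x,u -9.52 -125.92 Frail [-0.5 -0.4 -3.2] tq [ 0.04 -0.45 -0.06] gap 44.1 t 11.5
pre
clock 11.5 shift m [-0.0545 -0.0098 -0.1071] turn [ 0.002  -0.0047 -0.0021] F [ 0.  -0.4 -3.2] gap 44.1
contact
clock 11.5 shift m [-0.0517 -0.0094 -0.1269] turn [ 0.002  -0.0047 -0.0021] F [ 0.  -0.4 -3.2] gap 44.1
```

```bash
python3 -m inch '[[[-0.015,-0.003,-0.01],[0.002,-0.0047,-0.0021],0.03],[[-0.035,-0.006,-0.03],[0.002,-0.0047,-0.0021],0.03],[[-0.0545,-0.0098,-0.055],[0.002,-0.0047,-0.0021],0.03],[[-0.0545,-0.0098,-0.085],[0.002,-0.0047,-0.0021],0.03],[[-0.0545,-0.0098,-0.103],[0.002,-0.0047,-0.0021],0.03],[[-0.0545,-0.0098,-0.1071],[0.002,-0.0047,-0.0021],0.03],[[-0.0545,-0.0098,-0.1071],[0.002,-0.0047,-0.0021],0.03],[[-0.0545,-0.0098,-0.1071],[0.002,-0.0047,-0.0021],0.03]]'
python3 - <<'E'
from rel import *
relay_now()
print('pre');delta(tcp(22,10,10,dz=20),RT(True,22))
print('contact');delta(tcp(22,10,10),RT(True,22))
from h import *
im,d,c=snap('side','s1'); crop(im,290,130,110,90,7,'s1c'); im,d,c=snap('scene','sc1'); crop(im,220,190,140,140,5,'sc1c')
relay_now()
E
```

```text
clock: 12.5
ee_pos: [572.1, -133.6, 127.3]
orientation: [0.219, -2.891, 0.029]
force: [0.8, -1.0, -2.5]
finger_gap: 44.6
relay C [ 16.66 -23.46  43.94] tilt 21.92 yaw -0.08 roll -0.07 E in relay x,u 17.19 -9.45 Frail [ 0.3 -1.1 -2.6] tq [ 0.   -0.48 -0.05] gap 44.6 t 12.5
pre
clock 12.5 shift m [-0.0007  0.0014 -0.0008] turn [0.0008 0.0015 0.001 ] F [ 0.8 -1.  -2.5] gap 44.6
contact
clock 12.5 shift m [ 0.0021  0.0018 -0.0206] turn [0.0008 0.0015 0.001 ] F [ 0.8 -1.  -2.5] gap 44.6
relay C [ 16.45 -23.59  43.7 ] tilt 21.94 yaw -0.09 roll -0.06 E in relay x,u 17.3 -9.14 Frail [-0.2 -1.  -2.8] tq [-0.   -0.36  0.04] gap 44.2 t 12.6
```

View pics/s1c.png

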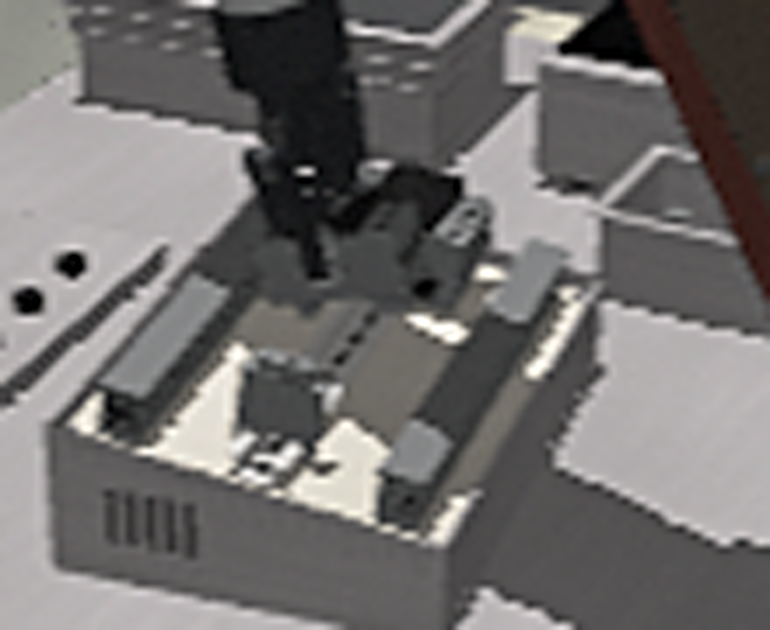

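View pics/sc1c.png

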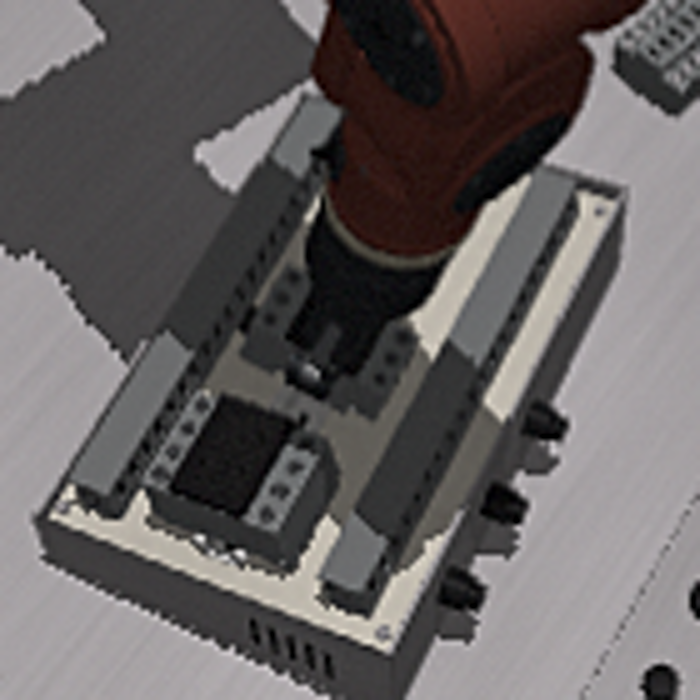

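Relay tilted 22° above the rail, foot up, clear of the supply. Lowering towards flange contact.

```bash
python3 -m inch '[[[0.001,0.0015,-0.008],[0,0.0015,0],0.03],[[0.002,0.0018,-0.015],[0,0.0015,0],0.03],[[0.002,0.0018,-0.017],[0,0.0015,0],0.03],[[0.002,0.0018,-0.018],[0,0.0015,0],0.03],[[0.002,0.0018,-0.018],[0,0.0015,0],0.03]]'
python3 - <<'E'
from rel import *
relay_now(); delta(tcp(22,10,10),RT(True,22))
E
```

```text
clock: 13.22
ee_pos: [573.5, -132.0, 108.3]
orientation: [0.218, -2.888, 0.028]
force: [0.2, 0.0, -2.7]
finger_gap: 44.1
relay C [ 15.62 -22.09  24.93] tilt 22.09 yaw -0.1 roll -0.03 E in relay x,u 11.12 8.6 Frail [-0.1  0.  -2.7] tq [-0.02 -0.42  0.02] gap 44.1 t 13.225
clock 13.225 shift m [ 0.0007  0.0002 -0.0016] turn [ 0.0005 -0.0015  0.0016] F [ 0.2  0.  -2.7] gap 44.1
```

```bash
python3 -m inch '[[[0.0007,0.0002,-0.0008],[0,0,0],0.03],[[0.0007,0.0002,-0.0014],[0,0,0],0.03],[[0.0007,0.0002,-0.0018],[0,0,0],0.03],[[0.0007,0.0002,-0.0018],[0,0,0],0.03]]'
python3 - <<'E'
from rel import *
relay_now()
E
python3 -m inch '[[[0,0,-0.0007],[0,0,0],0.03],[[0,0,-0.0007],[0,0,0],0.03]]'
python3 - <<'E'
from rel import *
relay_now()
E
```

```text
clock: 13.72
ee_pos: [574.2, -131.8, 107.5]
orientation: [0.218, -2.889, 0.029]
force: [-3.8, 0.0, 7.8]
finger_gap: 44.1
relay C [ 16.27 -22.07  24.06] tilt 22.06 yaw -0.1 roll -0.05 E in relay x,u 10.17 9.16 Frail [-2.6  0.6  8.3] tq [ 0.22  0.52 -0.1 ] gap 44.1 t 13.725
clock: 13.98
ee_pos: [574.2, -131.8, 107.4]
orientation: [0.218, -2.889, 0.029]
force: [-2.9, 0.4, 11.9]
finger_gap: 43.9
relay C [ 16.26 -22.07  23.96] tilt 22.05 yaw -0.1 roll -0.06 E in relay x,u 10.14 9.26 Frail [-1.1  0.8 12.2] tq [ 0.31  0.95 -0.06] gap 43.9 t 13.975
```

Contact came at u≈9.2, expected 10. I'll back off slightly and slide the lip in under the flange along the relay's own axis.

```bash
python3 - <<'E'
from rel import *
for xe,ue in ((10.1,8.9),(12,8.9),(15,8.9),(17,8.9)):
    delta(tcp(22,xe,ue),RT(True,22))
E
```

```text
clock 13.975 shift m [0.0001 0.0001 0.0003] turn [ 0.0011 -0.0007  0.0014] F [-2.9  0.4 11.9] gap 43.9
clock 13.975 shift m [-0.0017 -0.0002  0.0008] turn [ 0.0011 -0.0007  0.0014] F [-2.9  0.4 11.9] gap 43.9
clock 13.975 shift m [-0.0046 -0.0006  0.0015] turn [ 0.0011 -0.0007  0.0014] F [-2.9  0.4 11.9] gap 43.9
clock 13.975 shift m [-0.0065 -0.0009  0.002 ] turn [ 0.0011 -0.0007  0.0014] F [-2.9  0.4 11.9] gap 43.9
```

```bash
python3 -m inch '[[[0,0,0.0012],[0,0,0],0.03],[[-0.0017,-0.0002,0.0017],[0,0,0],0.03],[[-0.0032,-0.0004,0.002],[0,0,0],0.03],[[-0.0046,-0.0006,0.0024],[0,0,0],0.03],[[-0.0046,-0.0006,0.0024],[0,0,0],0.03]]'
python3 - <<'E'
from rel import *
relay_now()
E
python3 -m inch '[[[0,0,-0.0008],[0,0,0],0.03],[[0,0,-0.0012],[0,0,0],0.03],[[0,0,-0.0012],[0,0,0],0.03]]'
python3 - <<'E'
from rel import *
relay_now()
E
```

```text
clock: 14.6
ee_pos: [569.6, -132.4, 108.2]
orientation: [0.218, -2.888, 0.028]
force: [1.6, -0.4, -1.1]
finger_gap: 44.1
relay C [ 11.76 -21.89  25.34] tilt 22.08 yaw -0.1 roll -0.03 E in relay x,u 14.85 9.67 Frail [ 1.3 -0.6 -1.3] tq [-0.07 -0.67 -0.02] gap 44.1 t 14.6
clock: 14.98
ee_pos: [569.7, -132.4, 108.0]
orientation: [0.218, -2.889, 0.028]
force: [0.2, -0.2, 9.8]
finger_gap: 44.2
relay C [ 11.82 -21.9   25.1 ] tilt 22.06 yaw -0.09 roll -0.05 E in relay x,u 14.69 9.87 Frail [ 1.6 -0.3  9.7] tq [ 0.23  0.06 -0.12] gap 44.2 t 14.975
```

```bash
python3 - <<'E'
from rel import *
for th,xe,ue in ((22,14.7,9.6),(20.5,15,9.7),(19,15.5,9.8),(19,17,9.8),(19,18,9.8)):
    delta(tcp(th,xe,ue),RT(True,th))
E
```

```text
clock 14.975 shift m [ 0.0001 -0.0001  0.0003] turn [ 0.0008 -0.0009  0.0014] F [ 0.2 -0.2  9.8] gap 44.2
clock 14.975 shift m [-0.0008 -0.0002  0.0001] turn [ 0.0047 -0.0268  0.0014] F [ 0.2 -0.2  9.8] gap 44.2
clock 14.975 shift m [-0.0018 -0.0004 -0.0001] turn [ 0.0087 -0.0527  0.0014] F [ 0.2 -0.2  9.8] gap 44.2
clock 14.975 shift m [-0.0033 -0.0006  0.0001] turn [ 0.0087 -0.0527  0.0014] F [ 0.2 -0.2  9.8] gap 44.2
clock 14.975 shift m [-0.0042 -0.0007  0.0003] turn [ 0.0087 -0.0527  0.0014] F [ 0.2 -0.2  9.8] gap 44.2
```

```bash
python3 -m inch '[[[0,0,0.0009],[0,0,0],0.03],[[-0.0008,-0.0002,0.0008],[0.0047,-0.0268,0.0014],0.03],[[-0.0018,-0.0004,0.0006],[0.0087,-0.0527,0.0014],0.03],[[-0.0033,-0.0005,0.0008],[0.0087,-0.0527,0.0014],0.03],[[-0.0033,-0.0005,0.0008],[0.0087,-0.0527,0.0014],0.03]]'
python3 - <<'E'
from rel import *
relay_now()
for xe in (17,18,19): delta(tcp(19,xe,9.8),RT(True,19))
E
```

```text
clock: 15.6
ee_pos: [566.5, -132.9, 108.1]
orientation: [0.224, -2.941, 0.022]
force: [2.0, 0.5, 5.5]
finger_gap: 44.2
relay C [  8.38 -21.97  25.59] tilt 19.02 yaw -0.01 roll 0.01 E in relay x,u 16.96 9.78 Frail [2.8 0.2 5.2] tq [ 0.01 -0.55  0.01] gap 44.2 t 15.6
clock 15.6 shift m [-0. -0. -0.] turn [-0.0001 -0.0005  0.0002] F [2.  0.5 5.5] gap 44.2
clock 15.6 shift m [-0.001  -0.0002  0.0002] turn [-0.0001 -0.0005  0.0002] F [2.  0.5 5.5] gap 44.2
clock 15.6 shift m [-0.002  -0.0003  0.0004] turn [-0.0001 -0.0005  0.0002] F [2.  0.5 5.5] gap 44.2
```

```bash
python3 -m inch '[[[-0.0007,-0.0001,0.0001],[0,0,0],0.03],[[-0.0013,-0.0002,0.0003],[0,0,0],0.03],[[-0.0013,-0.0002,0.0003],[0,0,0],0.03]]'
python3 - <<'E'
from rel import *
relay_now()
E
python3 -m inch '[[[0,0,0.001],[0,0,0],0.03],[[0,0,0.002],[0,0,0],0.03],[[0,0,0.002],[0,0,0],0.03]]'
python3 - <<'E'
from rel import *
relay_now()
E
```

```text
clock: 15.98
ee_pos: [566.0, -133.0, 108.2]
orientation: [0.225, -2.943, 0.022]
force: [6.0, 0.1, 3.4]
finger_gap: 44.2
relay C [  7.95 -21.98  25.7 ] tilt 18.93 yaw 0.01 roll 0.01 E in relay x,u 17.37 9.79 Frail [ 6.4 -0.8  2.5] tq [ 0.13 -1.51 -0.03] gap 44.2 t 15.975
clock: 16.35
ee_pos: [566.0, -132.9, 108.9]
orientation: [0.225, -2.942, 0.021]
force: [8.9, 1.1, -9.5]
finger_gap: 44.3
relay C [  8.03 -21.85  26.39] tilt 18.96 yaw 0.0 roll 0.05 E in relay x,u 17.53 9.12 Frail [  7.5  -0.3 -10.6] tq [-0.17 -2.54 -0.06] gap 44.3 t 16.35
```

Lifting 2 mm is resisted by about 10 N, so the lip is hooked under the flange. Now the tilt-down moves.

```bash
python3 - <<'E'
from rel import *
for th,xe,ue in ((19,17.3,9.9),(15,17.3,9.9),(11,17.4,9.9),(7,17.5,9.9),(3,17.5,10),(0,17.5,10),(-1.5,17.5,10.3)):
    delta(tcp(th,xe,ue),RT(True,th))
E
```

```text
clock 16.35 shift m [ 0.0001 -0.0001 -0.0008] turn [-0.001   0.0006  0.0001] F [ 8.9  1.1 -9.5] gap 44.3
clock 16.35 shift m [-0.0013 -0.0003 -0.0015] turn [ 0.0096 -0.0685  0.0001] F [ 8.9  1.1 -9.5] gap 44.3
clock 16.35 shift m [-0.0027 -0.0006 -0.0024] turn [ 2.020e-02 -1.375e-01  1.000e-04] F [ 8.9  1.1 -9.5] gap 44.3
clock 16.35 shift m [-0.0041 -0.0008 -0.0033] turn [ 3.080e-02 -2.065e-01  1.000e-04] F [ 8.9  1.1 -9.5] gap 44.3
clock 16.35 shift m [-0.0053 -0.001  -0.0044] turn [ 4.140e-02 -2.755e-01  1.000e-04] F [ 8.9  1.1 -9.5] gap 44.3
clock 16.35 shift m [-0.0061 -0.0011 -0.0053] turn [ 4.940e-02 -3.272e-01  1.000e-04] F [ 8.9  1.1 -9.5] gap 44.3
clock 16.35 shift m [-0.0065 -0.0011 -0.006 ] turn [ 5.330e-02 -3.531e-01  1.000e-04] F [ 8.9  1.1 -9.5] gap 44.3
```

```bash
python3 -m inch '[[[0.0007,0,-0.002],[0,0,0],0.03],[[-0.0006,-0.0002,-0.0027],[0.0096,-0.0685,0],0.03],[[-0.002,-0.0005,-0.0036],[0.0202,-0.1375,0],0.03],[[-0.0034,-0.0007,-0.0045],[0.0308,-0.2065,0],0.03],[[-0.0034,-0.0007,-0.0045],[0.0308,-0.2065,0],0.03]]' 120
python3 - <<'E'
from rel import *
relay_now()
for th,xe,ue in ((7,17.5,9.9),(3,17.5,10),(0,17.5,10),(-1.5,17.5,10.3)):
    delta(tcp(th,xe,ue),RT(True,th))
E
```

```text
clock: 16.98
ee_pos: [561.5, -133.8, 105.9]
orientation: [-0.237, 3.115, 0.001]
force: [4.5, 1.1, 1.5]
finger_gap: 44.0
relay C [  2.31 -22.07  23.46] tilt 6.96 yaw -0.04 roll -0.03 E in relay x,u 17.92 9.56 Frail [4.8 0.4 0.8] tq [ 0.07 -0.96 -0.05] gap 44.0 t 16.975
clock 16.975 shift m [ 0.0004  0.0001 -0.0003] turn [0.0004 0.0007 0.0008] F [4.5 1.1 1.5] gap 44.0
clock 16.975 shift m [-0.0008 -0.     -0.0015] turn [ 0.011  -0.0683  0.0008] F [4.5 1.1 1.5] gap 44.0
clock 16.975 shift m [-0.0016 -0.0002 -0.0023] turn [ 0.0189 -0.1201  0.0008] F [4.5 1.1 1.5] gap 44.0
clock 16.975 shift m [-0.002  -0.0002 -0.003 ] turn [ 0.0229 -0.146   0.0009] F [4.5 1.1 1.5] gap 44.0
```

```bash
python3 -m inch '[[[-0.0006,0,-0.0015],[0.011,-0.0683,0],0.03],[[-0.0014,-0.0002,-0.0024],[0.0189,-0.1201,0],0.03],[[-0.0018,-0.0002,-0.0032],[0.0229,-0.146,0],0.03],[[-0.0018,-0.0002,-0.0032],[0.0229,-0.146,0],0.03]]' 120
python3 - <<'E'
from rel import *
relay_now()
from h import *
im,d,c=snap('wrist','w8')
E
python3 hand.py w8
```

```text
clock: 17.48
ee_pos: [559.7, -134.3, 104.1]
orientation: [-0.225, 2.969, 0.017]
force: [-6.1, 2.7, 24.1]
finger_gap: 44.0
relay C [ -0.24 -22.27  21.43] tilt -1.44 yaw -0.05 roll -0.05 E in relay x,u 17.2 9.13 Frail [-2.3  3.6 24.6] tq [ 0.76  1.07 -0.03] gap 44.0 t 17.475
term slopes deg [-1.13 -0.13] z0 23.66 med 24.37
front slopes deg [-0.03 -0.14] z0 34.2 med 34.07
end face x [-49.22 -48.98 -48.78] 1696
step x -27.511558571433422
y [(np.float64(-21.8), np.float64(22.7)), (np.float64(-21.7), np.float64(23.0)), (np.float64(-21.6), np.float64(22.7))]
```

View pics/w8.png

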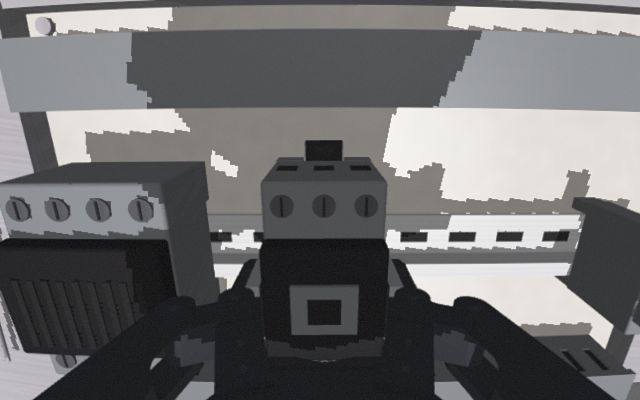

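```bash
cat > seat.py <<'E'
from h import *; from go import *
import sys
tag=sys.argv[1]; im,d,c=load('wrist',tag); P=pts(d,c); q=(P-O)@RR
x,y,z=q[...,0],q[...,1],q[...,2]; g=d>0
def pl(k,nm):
    S=q[k]
    for _ in range(4):
        A=np.c_[S[:,0],S[:,1],np.ones(len(S))]; f=np.linalg.lstsq(A,S[:,2],rcond=None)[0]; S=S[abs(S[:,2]-A@f)<1.5]
    print(nm,'slopes deg',np.degrees(np.arctan(f[:2])).round(2),'z at x=0',f[2].round(2),'n',len(S)); return f
yc=float(sys.argv[2])
pl(g&(abs(z+15)<5)&(abs(x)>25)&(abs(x)<66)&(y>-70)&(y<150),'plate')
pl(g&(abs(z-52)<6)&(abs(x)<21)&(abs(y-yc)<18),'front')
pl(g&(abs(z-42)<6)&(x<-28)&(x>-43)&(abs(y-yc)<18),'term')
pl(g&(abs(z-42)<6)&(x<-28)&(x>-43)&(y<-85)&(y>-140),'psu term')
pl(g&(abs(z-52)<6)&(abs(x)<20)&(y<-85)&(y>-140),'psu front')
k=g&(z>20)&(z<38)&(x<-40)&(x>-52)&(abs(y-yc)<15); print('foot face x',np.median(x[k]) if k.any() else None)
k=g&(abs(z-42)<3)&(x<-28)&(x>-43)&(abs(y-yc)<30); print('relay y',np.percentile(y[k],[0.5,99.5]))
k=g&(abs(z-42)<3)&(x<-28)&(x>-43)&(y<-60); print('psu y max',np.percentile(y[k],[99.5]) if k.any() else None)
E
python3 seat.py w8 -22
```

```text
plate slopes deg [ 0.06 -0.  ] z at x=0 -14.83 n 32674
front slopes deg [ 0.69 -0.16] z at x=0 52.59 n 8080
term slopes deg [-0.32 -0.23] z at x=0 41.85 n 3847
psu term slopes deg [0.53 0.1 ] z at x=0 42.97 n 5146
psu front slopes deg [0.54 0.07] z at x=0 52.55 n 10869
foot face x -45.61520537607467
relay y [-4.42442690e+01 -5.80327915e-03]
psu y max [-79.47672497]
```

The relay's front is now level with the supply's front (52.6 vs 52.6 mm, slopes 0.7° vs 0.5°), so it is seated. Releasing and lifting to check it stays.

```bash
python3 -m inch '[[[0,0,0.001],[0,0,0],0.03],[[0,0,0.001],[0,0,0],0.058],[[0,0,0.001],[0,0,0],0.058],[[0,0,0.001],[0,0,0],0.058],[[-0.003,0,0.03],[0,0,0],0.058],[[-0.005,0,0.07],[0,0,0],0.058],[[-0.005,0,0.08],[0,0,0],0.058],[[-0.005,0,0.08],[0,0,0],0.058]]'
python3 - <<'E'
from rel import *
from h import *
im,d,c=snap('wrist','w9'); print(sensors.state()['force'],sensors.state()['clock'])
E
python3 seat.py w9 -22
python3 - <<'E'
from h import *
im,d,c=load('wrist','w9'); crop(im,150,120,330,250,2.4,'w9c')
E
```

```text
clock: 18.52
ee_pos: [554.9, -134.0, 182.5]
orientation: [-0.226, 2.969, 0.018]
force: [-0.3, 0.4, 0.2]
finger_gap: 58.2
[-0.01908844  0.21127856 -0.29295183] 18.575
plate slopes deg [ 0.09 -0.  ] z at x=0 -14.83 n 21166
front slopes deg [ 0.15 -0.08] z at x=0 52.5 n 3404
term slopes deg [-0.79  0.04] z at x=0 41.95 n 1498
psu term slopes deg [ 0.28 -0.19] z at x=0 42.18 n 2187
psu front slopes deg [0.45 0.06] z at x=0 52.48 n 5668
foot face x -45.36166714497024
relay y [-4.45726898e+01  2.34124726e-02]
psu y max [-79.55081545]
```

View pics/w9c.png

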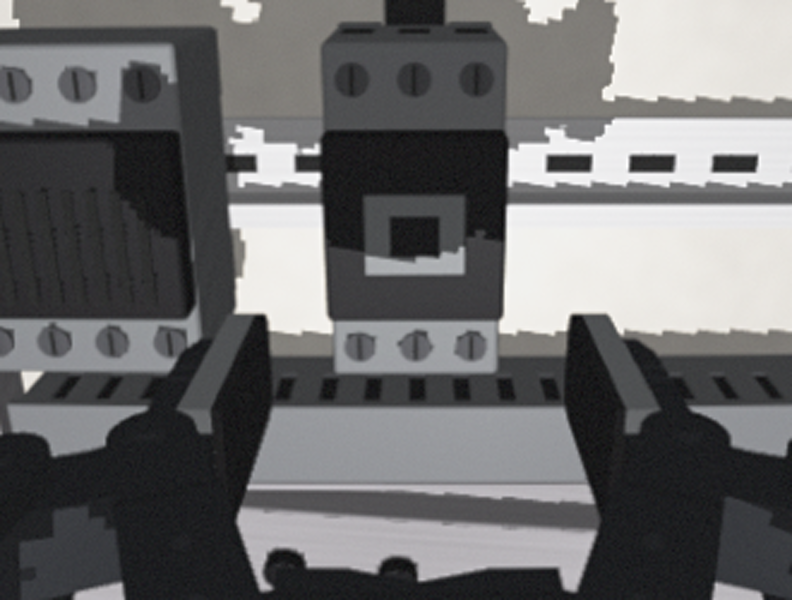

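Seated and holding on its own: relay at y −44.6…0, foot face at x≈−45.4. As insurance for the snap I'll press the foot end once with closed fingers.

```bash
python3 - <<'E'
from rel import *
s=sensors.state(); print(toR(s['ee_pos']))
for z in (62,52,50,48): delta(W(-37,-22.3,z),RT(True,0))
E
```

```text
[  9.20129618 -21.3354691   96.03914705]
clock 18.575 shift m [-0.0404 -0.0072 -0.0401] turn [-0.0041  0.0232  0.0003] F [-0.   0.2 -0.3] gap 58.0
clock 18.575 shift m [-0.039 -0.007 -0.05 ] turn [-0.0041  0.0232  0.0003] F [-0.   0.2 -0.3] gap 58.0
clock 18.575 shift m [-0.0387 -0.0069 -0.052 ] turn [-0.0041  0.0232  0.0003] F [-0.   0.2 -0.3] gap 58.0
clock 18.575 shift m [-0.0385 -0.0069 -0.054 ] turn [-0.0041  0.0232  0.0003] F [-0.   0.2 -0.3] gap 58.0
```

```bash
python3 -m inch '[[[-0.02,-0.004,0],[-0.0041,0.0232,0],0],[[-0.0404,-0.0072,0],[-0.0041,0.0232,0],0],[[-0.0404,-0.0072,-0.015],[-0.0041,0.0232,0],0],[[-0.0404,-0.0072,-0.035],[-0.0041,0.0232,0],0],[[-0.039,-0.007,-0.046],[-0.0041,0.0232,0],0],[[-0.039,-0.007,-0.0485],[-0.0041,0.0232,0],0],[[-0.039,-0.007,-0.0485],[-0.0041,0.0232,0],0]]' 40
python3 - <<'E'
from rel import *
s=sensors.state(); print(toR(s['ee_pos']),RR.T@s['force'],s['finger_gap'])
E
```

```text
clock: 19.45
ee_pos: [515.7, -141.0, 133.9]
orientation: [-0.228, 2.993, 0.015]
force: [0.1, -0.5, 1.2]
finger_gap: -0.1
[-36.42020863 -22.54753306  54.35144073] [ 0.1895247  -0.52691057  1.15400033] -0.09353265788684308
```

```bash
python3 -m inch '[[[0,0,-0.002],[0,0,0],0],[[0.0004,0,-0.004],[0,0,0],0],[[0.0005,0,-0.005],[0,0,0],0],[[0.0005,0,-0.005],[0,0,0],0]]'
python3 - <<'E'
from rel import *
s=sensors.state(); print(toR(s['ee_pos']),RR.T@s['force'],s['finger_gap'])
E
```

```text
clock: 19.95
ee_pos: [516.2, -141.0, 129.2]
orientation: [-0.228, 2.993, 0.014]
force: [-2.6, -0.3, 5.7]
finger_gap: -0.1
[-36.54508971 -22.64676116  49.61516884] [-1.74740497  0.09532912  6.00691447] -0.1265351290669782
```

```bash
python3 -m inch '[[[0,0,-0.0008],[0,0,0],0],[[0,0,-0.0015],[0,0,0],0],[[0,0,-0.0015],[0,0,0],0]]'
python3 - <<'E'
from rel import *
s=sensors.state(); print(toR(s['ee_pos']),RR.T@s['force'],s['finger_gap'])
E
```

```text
clock: 20.32
ee_pos: [515.5, -141.1, 128.5]
orientation: [-0.228, 2.994, 0.013]
force: [-10.8, 0.8, 19.1]
finger_gap: 0.1
[-37.34064992 -22.70818696  49.0090735 ] [-7.79241742  2.41244857 20.34284445] 0.12640056598882773
```

Pressing with 20 N gives no further travel, so the relay is fully seated. Next I go behind the end stop with closed fingers and push the row together.

```bash
python3 - <<'E'
from rel import *
for p in ((-37,-22,90),(0,147,90),(0,147,27)): delta(W(*p),RT(True,0))
E
```

```text
clock 20.325 shift m [-0.0054 -0.0001  0.0406] turn [0.0012 0.0002 0.0007] F [-10.8   0.8  19.1] gap 0.1
clock 20.325 shift m [0.0051 0.1725 0.0457] turn [0.0012 0.0002 0.0007] F [-10.8   0.8  19.1] gap 0.1
clock 20.325 shift m [ 0.0138  0.1738 -0.0167] turn [0.0012 0.0002 0.0007] F [-10.8   0.8  19.1] gap 0.1
```

```bash
python3 -m inch '[[[-0.002,0,0.02],[0,0,0],0],[[-0.003,0.02,0.045],[0,0,0],0],[[0,0.06,0.047],[0,0,0],0],[[0.002,0.1,0.047],[0,0,0],0],[[0.005,0.14,0.047],[0,0,0],0],[[0.005,0.1725,0.047],[0,0,0],0],[[0.005,0.1725,0.047],[0,0,0],0]]'
python3 - <<'E'
from rel import *
s=sensors.state(); print(toR(s['ee_pos']),s['force'])
for p in ((0,147,60),(0,147,27)): delta(W(*p),RT(True,0))
from h import *
snap('wrist','w10')
E
```

```text
clock: 21.2
ee_pos: [521.1, 33.4, 174.4]
orientation: [-0.233, 2.992, 0.016]
force: [-0.7, -0.4, -0.3]
finger_gap: -0.4
[  0.73404209 148.99138493  90.08803987] [-0.7203105  -0.35519337 -0.28870808]
clock 21.2 shift m [ 0.0037 -0.0015 -0.0299] turn [ 0.      0.001  -0.0028] F [-0.7 -0.4 -0.3] gap -0.4
clock 21.2 shift m [ 0.0083 -0.0008 -0.0626] turn [ 0.      0.001  -0.0028] F [-0.7 -0.4 -0.3] gap -0.4
```

View pics/w10.png

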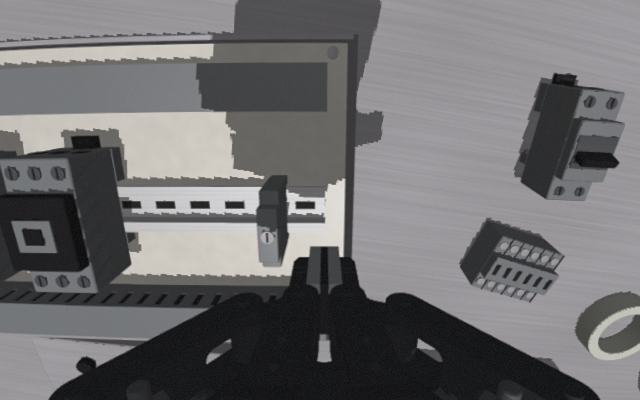

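The closed fingers at (325,275) are clear of the stop at (272,220) on its outer side. Descending, then pushing towards −y.

```bash
python3 -m inch '[[[0.004,-0.001,-0.03],[0,0,0],0],[[0.0083,-0.0008,-0.0626],[0,0,0],0],[[0.0083,-0.0008,-0.0626],[0,0,0],0]]'
python3 - <<'E'
from rel import *
s=sensors.state(); print(toR(s['ee_pos']),s['force'])
E
python3 -m inch '[[[0.0008,-0.005,0],[0,0,0],0],[[0.0015,-0.010,0],[0,0,0],0],[[0.0030,-0.020,0],[0,0,0],0],[[0.0054,-0.035,0],[0,0,0],0],[[0.0077,-0.05,0],[0,0,0],0],[[0.0092,-0.06,0],[0,0,0],0],[[0.0107,-0.07,0],[0,0,0],0],[[0.0107,-0.07,0],[0,0,0],0]]'
python3 - <<'E'
from rel import *
s=sensors.state(); print(toR(s['ee_pos']),RR.T@s['force'])
E
```

```text
clock: 21.62
ee_pos: [527.9, 29.9, 109.9]
orientation: [-0.227, 2.997, 0.015]
force: [-0.6, 0.3, -1.1]
finger_gap: -0.0
[ -2.03710366 144.51228679  25.34089678] [-0.56725281  0.33172247 -1.06691657]
clock: 22.62
ee_pos: [540.1, -40.1, 111.6]
orientation: [-0.226, 2.993, 0.014]
force: [-0.8, -0.2, -0.8]
finger_gap: -0.1
[-0.40067151 73.39234196 26.76181186] [-0.88281182 -0.08102998 -0.70670755]
```

```bash
python3 -m inch '[[[0.0012,-0.008,0],[0,0,0],0],[[0.0031,-0.02,0],[0,0,0],0],[[0.0046,-0.03,0],[0,0,0],0],[[0.0061,-0.04,0],[0,0,0],0],[[0.0077,-0.05,0],[0,0,0],0],[[0.0092,-0.06,0],[0,0,0],0],[[0.0092,-0.06,0],[0,0,0],0]]'
python3 - <<'E'
from rel import *
s=sensors.state(); print(toR(s['ee_pos']),RR.T@s['force'])
from h import *
snap('wrist','w11')
E
python3 seat.py w11 -40
```

```text
clock: 23.5
ee_pos: [550.0, -100.4, 111.9]
orientation: [-0.227, 2.992, 0.013]
force: [-0.2, 0.6, 0.1]
finger_gap: -0.0
[ 0.21120405 12.35077099 26.99507196] [-0.08794208  0.62260021  0.13678321]
plate slopes deg [ 0.07 -0.01] z at x=0 -14.82 n 31532
front slopes deg [2.8  2.27] z at x=0 54.72 n 4953
term slopes deg [-0.21 -0.23] z at x=0 42.07 n 3116
psu term slopes deg [0.18 0.51] z at x=0 43.41 n 2627
psu front slopes deg [0.4  0.08] z at x=0 52.51 n 6654
foot face x -45.612250579899694
relay y [-57.6280267  -13.20295522]
psu y max [-78.9509144]
```

View pics/w11.png

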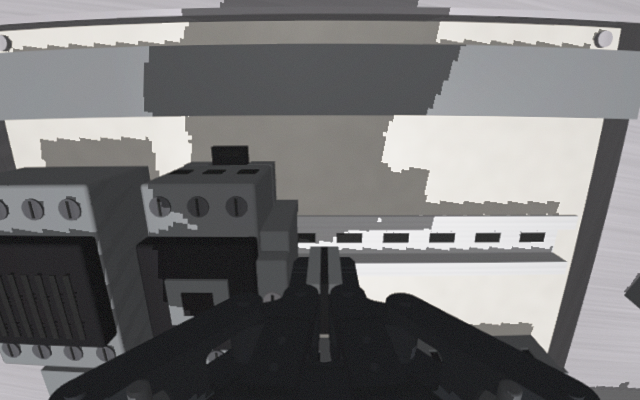

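The relay at (210,230) is being pushed ahead by the stop and has about 22 mm left to the supply. Continuing more gently.

```bash
python3 -m inch '[[[0.0008,-0.005,0],[0,0,0],0],[[0.0016,-0.0105,0],[0,0,0],0],[[0.0024,-0.0155,0],[0,0,0],0],[[0.003,-0.0195,0],[0,0,0],0],[[0.003,-0.0195,0],[0,0,0],0]]'
python3 - <<'E'
from rel import *
s=sensors.state(); print(toR(s['ee_pos']),RR.T@s['force'])
E
python3 -m inch '[[[0.00015,-0.001,0],[0,0,0],0],[[0.0003,-0.002,0],[0,0,0],0],[[0.0005,-0.003,0],[0,0,0],0],[[0.0005,-0.003,0],[0,0,0],0]]'
python3 - <<'E'
from rel import *
s=sensors.state(); print(toR(s['ee_pos']),RR.T@s['force'])
E
```

```text
clock: 24.18
ee_pos: [552.7, -119.4, 111.8]
orientation: [-0.227, 2.993, 0.013]
force: [0.7, 1.3, -0.1]
finger_gap: -0.2
[-2.13823577e-02 -6.88115275e+00  2.69375290e+01] [ 0.92270204  1.21805102 -0.22289578]
clock: 24.68
ee_pos: [552.9, -121.7, 111.8]
orientation: [-0.228, 2.993, 0.015]
force: [-0.7, 3.9, 3.0]
finger_gap: -0.3
[-0.13614125 -9.14590005 26.88761462] [0.28552167 3.96043215 3.03040706]
```

```bash
python3 -m inch '[[[0.00015,-0.001,0],[0,0,0],0],[[0.0003,-0.002,0],[0,0,0],0],[[0.0003,-0.002,0],[0,0,0],0]]'
python3 - <<'E'
from rel import *
s=sensors.state(); print(toR(s['ee_pos']),RR.T@s['force'])
E
```

```text
clock: 25.05
ee_pos: [552.9, -122.0, 111.7]
orientation: [-0.23, 2.993, 0.02]
force: [-1.1, 13.1, 6.8]
finger_gap: -0.1
[-0.20142343 -9.50325923 26.86374853] [ 1.83942079 13.14647454  6.57171824]
```

```bash
python3 -m inch '[[[0.0002,-0.0012,0],[0,0,0],0],[[0.0002,-0.0012,0],[0,0,0],0],[[0.0002,-0.0012,0],[0,0,0],0]]'
python3 - <<'E'
from rel import *
s=sensors.state(); print(toR(s['ee_pos']),RR.T@s['force'])
E
python3 -m inch '[[[0,0.003,0],[0,0,0],0],[[-0.0015,0.01,0],[0,0,0],0],[[-0.003,0.02,0],[0,0,0],0],[[-0.003,0.02,0.04],[0,0,0],0],[[-0.003,0.02,0.1],[0,0,0],0],[[0.04,0.0,0.13],[0,0,0],0],[[0.05,-0.02,0.13],[0,0,0],0],[[0.05,-0.02,0.13],[0,0,0],0]]'
python3 - <<'E'
from rel import *
from h import *
im,d,c=snap('wrist','w12'); s=sensors.state(); print(s['ee_pos'],s['force'],s['clock'])
x=proj(W(0,-40,50),c)[0].astype(int); print(x)
E
python3 seat.py w12 -58
```

```text
clock: 25.42
ee_pos: [552.9, -122.1, 111.8]
orientation: [-0.231, 2.992, 0.023]
force: [-2.3, 17.4, 8.8]
finger_gap: -0.3
[-0.17799187 -9.60518614 26.89532956] [ 1.5851042  17.59066568  8.6488995 ]
clock: 26.42
ee_pos: [603.9, -145.7, 241.5]
orientation: [-0.226, 2.993, 0.014]
force: [-0.3, 0.1, -0.3]
finger_gap: 0.1
[ 603.04222161 -144.77459016  241.11893716] [ 0.4012655  -1.28151575 -0.27059554] 26.475
[323 119]
plate slopes deg [ 0.04 -0.01] z at x=0 -14.92 n 18989
front slopes deg [0.02 0.23] z at x=0 52.68 n 2574
term slopes deg [-0.76  0.06] z at x=0 41.92 n 1079
psu term slopes deg [-0.27 -0.1 ] z at x=0 41.99 n 1626
psu front slopes deg [0.32 0.  ] z at x=0 52.28 n 4389
foot face x None
relay y [-87.68989674 -35.04836315]
psu y max [-60.57687046]
```

View pics/w12.png

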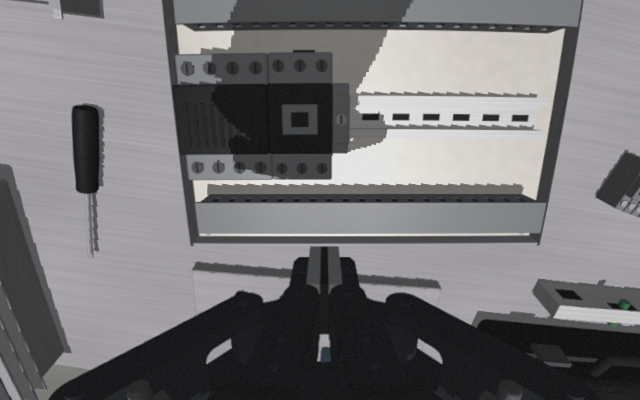

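The row looks closed: supply (220,115), relay (300,115) and stop (341,118) adjoin. I'll check it close up and from the side.

```bash
python3 - <<'E'
from h import *; from go import *
im,d,c=load('wrist','w12'); crop(im,170,40,210,150,3.8,'w12c')
P=pts(d,c); q=(P-O)@RR; m=(d>0)&(abs(q[...,0])<14)&(abs(q[...,2]-50)<2.5)&(q[...,1]>-34)&(q[...,1]<0)
print('stop top y',np.percentile(q[...,1][m],[1,50,99]))
for v in (108,118,128): print([ (int(u),q[v,u,1].round(1),q[v,u,2].round(1)) for u in range(326,356,3)])
im,d,c=snap('side','s2'); crop(im,290,130,110,90,7,'s2c')
E
```

```text
stop top y [-33.73894044 -28.27553477 -23.03319646]
[(326, np.float64(-38.6), np.float64(52.5)), (329, np.float64(-36.5), np.float64(51.7)), (332, np.float64(-34.4), np.float64(48.2)), (335, np.float64(-32.4), np.float64(50.4)), (338, np.float64(-30.3), np.float64(50.1)), (341, np.float64(-28.2), np.float64(50.3)), (344, np.float64(-26.1), np.float64(50.4)), (347, np.float64(-24.1), np.float64(50.7)), (350, np.float64(-17.3), np.float64(-12.4)), (353, np.float64(-14.6), np.float64(-12.7))]
[(326, np.float64(-38.6), np.float64(52.5)), (329, np.float64(-36.5), np.float64(51.9)), (332, np.float64(-34.4), np.float64(50.9)), (335, np.float64(-32.3), np.float64(51.0)), (338, np.float64(-30.3), np.float64(51.1)), (341, np.float64(-28.2), np.float64(51.1)), (344, np.float64(-26.1), np.float64(51.1)), (347, np.float64(-23.9), np.float64(49.6)), (350, np.float64(-17.1), np.float64(-12.5)), (353, np.float64(-14.3), np.float64(-14.0))]
[(326, np.float64(-38.6), np.float64(52.2)), (329, np.float64(-36.5), np.float64(52.9)), (332, np.float64(-34.4), np.float64(49.9)), (335, np.float64(-32.3), np.float64(50.1)), (338, np.float64(-30.2), np.float64(50.5)), (341, np.float64(-28.1), np.float64(50.6)), (344, np.float64(-26.0), np.float64(50.7)), (347, np.float64(-23.9), np.float64(50.7)), (350, np.float64(-17.0), np.float64(-10.8)), (353, np.float64(-14.5), np.float64(-9.6))]
```

View pics/w12c.png

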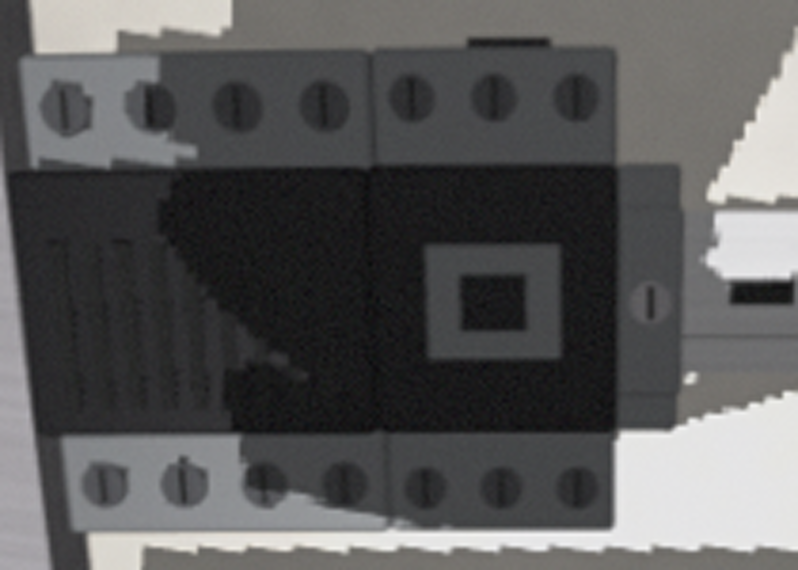

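View pics/s2c.png

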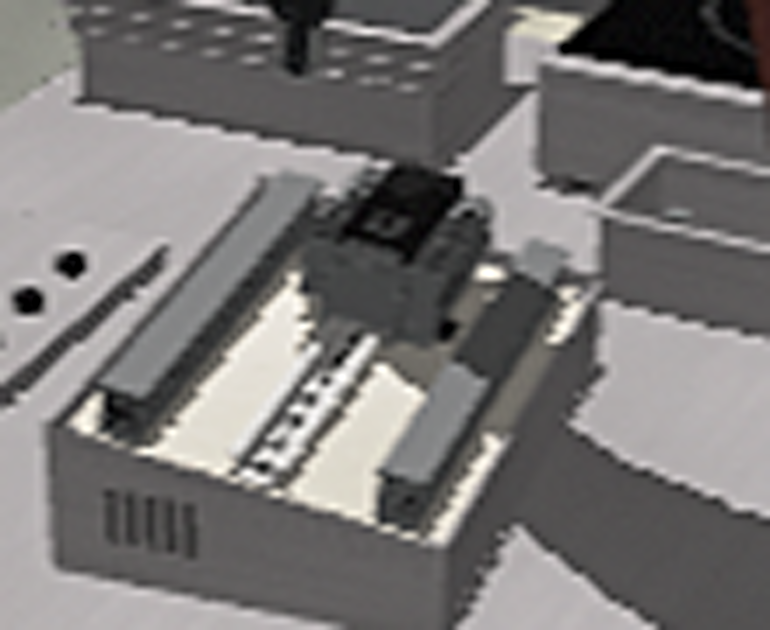

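The supply, relay and stop adjoin with no visible gap (seams at x≈372 and x≈617 in the crop). The side view shows the relay level, and the gripper is clear. Handing in.

```bash
python3 -c "
from workcell import ticket,sensors
s=sensors.state(); print(s['clock'],s['force'],abs(s['dq']).max()); print(ticket.job_done())"
```

```text
26.525 [ 0.05976128 -0.27348202  0.11775599] 0.01044559500569491
the job is handed in; nothing more can be done
None
```

The relay is fitted next to the power supply and the row is closed up. I handed the job in at 26.5 s, with the arm still and touching nothing.

**What I did:**
- I slid the end stop out to a gap of about 191 mm.
- I gripped the grey relay with the black front and hooked its lip under the upper flange at 22–19° tilt. A 2 mm test lift was held back with about 10 N, so the lip was in.
- I tilted the relay down until it seated, then released it and pressed once on the foot end with 20 N. It did not move further.
- I pushed the end stop, and the relay ahead of it, against the power supply until it stood solid at 17.6 N.

**Last checks:**
- **Relay:** its free side is at y ≈ −35 mm, so it spans −80 to −35 with no gap to the supply. Its front is at 52.7 mm against 52.3 mm for the supply's front, and it is level within about 0.8°.
- **End stop:** it spans y ≈ −34.5 to −23 mm, with no visible gap to the relay.

**Disagreed or not checked:**
- While lowering the tilted relay, I met contact about 0.7 mm earlier than calculated, probably its hook end on the plate. I backed off and slid the lip in from there; the readings agreed after that.
- I could not see the foot clip itself. That it snapped in is inferred from the relay sitting flush, staying put after release, and not moving when pressed.
- I did not measure the other parts again at the end, but the arm did not knowingly touch any of them.

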